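# Load keyed transformers and hold-down weights on a solder carrier

## Task

Load the solder carrier: seat every transformer from the black tray in a free keyed collar on the board, level and fully down on the collar's floor with its notch over the key (each collar's key faces another side, so look or feel for the turn that drops in). Lift a hold-down weight off its hook for each transformer and stand it on top over the brass boss; spare weights stay on their hooks. When all are loaded, press the white ready button fully down and let go, and leave the other things on the bench where they are.

Things in the scene. Friction and masses are not known exactly. Their poses are not given: they have to be found in the camera images.
- coil_a: potted transformer on the black tray: ivory round case 49 mm across, 36 high, with one square notch (13 mm wide, 6.5 deep, full height) in its side. Origin: centre of its underside, z up; the notch is in its own +x side, any yaw at the start. A brass boss 14 mm across stands 6 mm up from the middle of its top. 150 g. May be absent (None)
- coil_b: another potted transformer, same as coil_a in every way. May be absent (None)
- coil_c: another potted transformer, same as coil_a in every way. May be absent (None)
- coil_d: another potted transformer, same as coil_a in every way. May be absent (None)
- weight_a: steel hold-down weight hanging on hook_a at the start: round slug 44 mm across, 26 high, with a flat strap bail on top, 0.2 to 0.4 kg. Origin: centre of its underside, z up. Underside: a recess 23 mm across, 10 deep, that goes over a transformer's boss, so that the slug rests flat on the case top
- weight_b: same weight, on hook_b. The bail of each: two legs (5 mm thick, 12 mm wide along x) at y = +-14.5 mm, 34 mm wide outside, to be gripped across y; outer top 64 mm above the origin; opening between the legs 24 mm wide, from 26 to 59 mm above the origin; the hook rod passes along x through it, under the bail's top
- weight_c: same weight, on hook_c
- weight_d: same weight, on hook_d
- hook_a (a point): top of hook rod a where its weight hangs, about 154 mm above the bench; rods are 8 mm thick, 66 mm apart, level along the rack's x; 21 mm from here towards the rack's -x the rod's end turns up, 9 mm higher than this point. To unhook: lift 12 to 20 mm, draw 50 mm or more towards the rack's -x
- hook_b (a point): the same point of hook rod b
- hook_c (a point): the same point of hook rod c
- hook_d (a point): the same point of hook rod d
- rack: fixed hook rack, foot 110 x 250 mm; origin on the bench under it; its -x is the side on which the hooks point out to the robot. Cross bar at x = +45 mm, top at z = 159 mm, between two posts at y = +-115 mm, 159 mm high
- pallet: fixed solder carrier, a dark plate 206 x 206 mm with a green board (top 12 mm above the bench); origin at the centre of its underside, x and y along its sides
- nest_a (a point): centre of the floor of one keyed collar on the board, 15 mm above the bench; axes are the carrier's. Black collar: inside 53.6 mm, outside 63.6 mm across, 8 mm high above the floor; collars stand 84 mm apart. A transformer goes down only with its notch over the key (2 mm play all round, about 5 degrees); else it stops on the key, 8 mm too high
- nest_b (a point): same, the next collar. Key of each: 8.5 mm wide, 8 mm high like the collar, pointing inward from the wall to 19.5 mm from the centre, on the carrier's +x, +y, -x or -y side; each of the four collars has a different one, dealt out anew each time and told by no reading: look with a camera or feel
- nest_c (a point): same, another collar
- nest_d (a point): same, another collar
- tray: fixed black component tray, 136 x 324 mm, flat top 10 mm above the bench, on which the transformers stand; origin: centre of the underside, long side along y
- ready (a joint): travel of the ready button: 0 released, 0.006 m fully down; spring return, 5 N for full travel
- ready_top (a point): centre of the top face of the white round ready button (30 mm across, faces up) on the grey station box (76 x 92 x 46 mm), about 68 mm above the bench; it goes down with the button
- flux: bystander, to be left alone: flux dropper bottle, 38 mm across, 109 high
- cutters: bystander, to be left alone: side cutters lying flat, 51 x 131 x 11 mm
- driver: bystander, to be left alone: screwdriver lying, 191 mm long, 30 thick

How it is judged:
By the outcome, as a careful person would: the job done as asked, in the order asked, and still so for the second after the job is handed in, with the robot touching nothing.
Of coil_a, coil_b, coil_c, coil_d only 3 to 4 are there at a start; the rules pass over those that are not, and their reading is None.
At some moment in a run one of coil_a, coil_b, coil_c, coil_d may be knocked a few centimetres aside while the robot is not near it.
It also fails if it takes over 210 s, if anything falls off the work surface, if the arm or the gripper's body presses on something with over 40 N, if the wrist force passes 120 N, or if a joint passes its speed limit or range.

## Robot

A 6-joint arm with a two-finger parallel gripper is mounted at the origin on a cart in front of the work surface, level with it; the furniture and walls round the work are solid. World frame = base frame: x ahead of the robot, y to its left, z up, the work surface at z = 0. Lengths are in m, angles in rad, forces in N, time in s.
With the tool pointing down it reaches from about 0.425 to 0.95 m from the base axis. Payload 3.5 kg.
Tool frame: the origin (TCP) lies on the centre line of the jaws, within the pads' length; the fingertips stand tip_extent ahead of it and the grasp point (between the pads) lies 2 mm behind it (tip_extent is the distance from the TCP to the fingertips, in m); z points along the fingers, y is the direction in which the jaws open and shut (so a half turn about z gives the same grasp; the last joint's range is limited). The gripper opens to 85 mm and grips with 20 to 120 N. Pads are 22 mm wide; open, the fingers measure 114 mm over their backs; the gripper's body (76 mm by 85 mm) begins 54 mm behind the grasp point. The pads swing forward as they close: fully open they stand 13 mm farther back than shut.
Start: joints at [-1.421, 0.286, 1.577, -0, 1.279, -0.15], TCP at [0.199, -0.645, 0.248] pointing down, gripper open.
Joint ranges: [-2.77, 2.77], [-0.9, 2.22], [0.21, 2.48], [-1.53, 4.67], [0.24, 2.81], [-2.84, 2.84]. Speed limits (rad/s): [2.79, 2.79, 3.14, 3.14, 3.14, 3.14].

## Interface

Orientations are given as a unit quaternion [x, y, z, w].
In Python, from plant import * gives the robot as it stands.
- The arm moves only by the shell command python3 -m crank 'ROWS' [FORCE]. ROWS is JSON, a list of rows, each a list of 7 numbers: the gripper's target within -1 to 1 (shut at 1, half-way at 0, fully open at -1), then the shift along the tool's x, y, z in cm, then the turn, a rotation vector about the tool's x, y, z in degrees. In form: [[fingers, tx, ty, tz, wx, wy, wz], ...]. A call has 1 to 5 rows; each row shifts and turns the commanded pose from where the row before left it, along the tool's axes as they then stand; what a row does not reach is not made up. A row lasts 1/10 s, in which the tool goes at most 50 mm and 8.59 degrees, less where a joint would pass 70% of its speed; a pose out of reach is approached as far as the arm can. A call is refused whole if a number of a shift passes 5 or a number of a turn 8.59, either way. A call with a gripper value outside its range is refused whole. The fingers move at their own pace and stop on an object; FORCE is the grip in N (left out, the last holds). Time passes only in rows, so rows that do not move let the fingers close. It gives the time, the measured TCP pose, the force and the opening at its end, in the units of the state.
- get_state(): the state, without advancing time (a new reading comes with each control period).
- read_camera(name): name is "scene" or "side" or "wrist"; returns a dict with "color" (480x640x3 uint8, red, green, blue), "vfov" (degrees; the focal length in pixels is half the picture's height over the tangent of half this angle, whatever the lens; pixels are square), "cx", "cy" (the principal point, pixels), "cam_to_world" (4x4, takes a point from camera to world coordinates). Camera axes: x right, y up, looking along -z (the intrinsics and any distortion apply to the point x, -y, -z); pixel columns grow to the right and rows downward; lengths in m; the calibration is good to about 2 mm. A picture is of the moment at which its call begins. There is no depth.
- sign_off(): hands the job in, once; it reports no verdict.
Trained networks look in the newest picture that a camera, given by its name, has taken for a name from the list of things; names that differ only in an ending like _2 or _b are one class to them, and where a whole thing is asked for, a point or a joint stands for the part that bears it (a point fixed in the world has none). Each returns a list of dicts, best first, with "p" (0 to 1); they miss things now and then, are a little off and sometimes report something else, mostly with a low value. They report only what shows in the picture. A call takes as long as a camera call.
- trace(thing, camera): "pixels" (480x640 bool, what is visible of it) and "location" ([column, row] in pixels, amid what is visible of it).
- place_of(thing, camera): "location" ([column, row] in pixels: a listed point, or the origin of a listed thing).
The state is a dict: "time": time; "qpos": joint angles; "dq": joint speeds; "joint_efforts": joint torques, N m; "eef_pos": TCP position; "tcp_rot": TCP orientation; "contact_force": force on the tool from outside, world axes, zero at the start; "wrist_torque": the same for the moment, N m; "opening": opening from 0.0 (shut) to 1.0 (fully open).
Only numpy, scipy, OpenCV 4.12 (cv2) and the standard library are available. Lean on these libraries where they do the work, as an engineer would, in place of code of your own. Each camera call takes 0.05 s, during which the arm holds its last target.

## Working session

There is one attempt and no reset: what is moved stays moved. The work goes in short steps, Python scripts to look and compute and a shell command to move; the robot and the scene stay as the last step left them, time stands still between calls to the robot, and variables do not carry over. Pictures are saved under pics/ and viewed, and the job is handed in when it is done.

I'll start by looking at the state and the cameras.

```bash
ls; mkdir -p pics
python3 - <<'E'
from plant import *
import cv2
s=get_state(); print(s)
for n in ["scene","side","wrist"]:
    r=read_camera(n); cv2.imwrite(f"pics/{n}0.png",r["color"][:,:,::-1]); print(n,r["vfov"],r["cx"],r["cy"],r["cam_to_world"],[k for k in r])
E
```

```text
pics
{'time': 0.0, 'qpos': array([-1.42100181e+00,  2.87226606e-01,  1.57818248e+00,  3.72345621e-05,
        1.27860436e+00, -1.49989544e-01]), 'dq': array([-0.00104611, -0.00133248, -0.00036234,  0.00019495, -0.00013725,
        0.00061142]), 'joint_efforts': array([-1.20207547e-03, -4.05984914e+01, -2.92628038e+01, -1.72123446e-04,
        5.82180190e-03, -5.34832893e-06]), 'eef_pos': array([ 0.19928647, -0.64426282,  0.24690353]), 'tcp_rot': array([ 9.88787286e-01,  1.49325943e-01,  1.79397076e-05, -1.21039572e-03]), 'contact_force': array([ 0.56855872, -0.6946399 ,  0.1815158 ]), 'wrist_torque': array([ 0.02007318, -0.04653638, -0.01268868]), 'opening': 0.9984587852960561}
scene 57.01508686866888 315.1175474239133 235.89311851579998 [[ 8.42296264e-01  4.08002723e-01 -3.52236825e-01  1.52727474e-01]
 [-5.39014178e-01  6.36540569e-01 -5.51615645e-01 -5.73589456e-01]
 [-8.47656837e-04  6.54484440e-01  7.56074996e-01  9.58899481e-01]
 [ 0.00000000e+00  0.00000000e+00  0.00000000e+00  1.00000000e+00]] ['color', 'vfov', 'cx', 'cy', 'cam_to_world']
side 57.091047685891866 313.2009192031193 242.83916027703896 [[-0.93134816  0.16563256 -0.32427838  0.22864882]
 [-0.36316911 -0.35787399  0.86025253  0.8353953 ]
 [ 0.02643503  0.91896249  0.39345791  0.47042558]
 [ 0.          0.          0.          1.        ]] ['color', 'vfov', 'cx', 'cy', 'cam_to_world']
wrist 61.68818995566276 321.1821514045081 247.64532508020412 [[ 0.29589441  0.9077136   0.29749372  0.27644968]
 [-0.95521968  0.28162293  0.09079586 -0.61992697]
 [-0.00136442 -0.31103784  0.95039655  0.37265603]
 [ 0.          0.          0.          1.        ]] ['color', 'vfov', 'cx', 'cy', 'cam_to_world']
```

View pics/scene0.png

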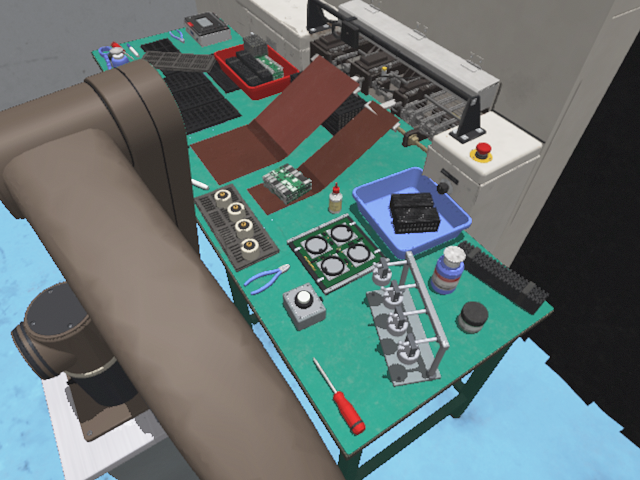

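View pics/side0.png

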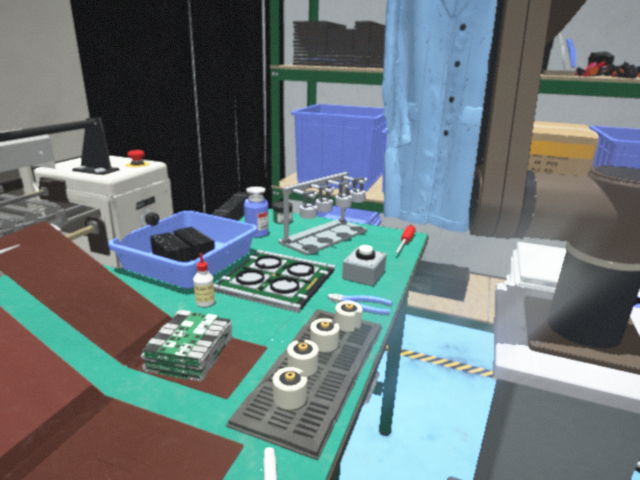

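View pics/wrist0.png

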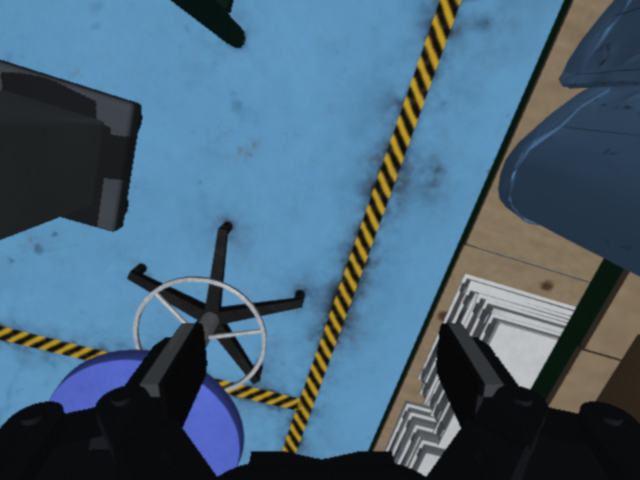

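The scene picture shows four coils on the tray (columns 222–250, rows 196–246), four free collars (317–360, 232–267), four weights on the rack (382–410, 268–355) and the button at (304,297). Next, positions.

```bash
cat > h.py <<'E'
import numpy as np, cv2, os
from scipy.spatial.transform import Rotation as R
def ray(r,px):
    f=240/np.tan(np.radians(r["vfov"])/2); M=r["cam_to_world"]
    d=M[:3,:3]@np.array([(px[0]-r["cx"])/f,-(px[1]-r["cy"])/f,-1.0])
    return M[:3,3],d/np.linalg.norm(d)
def at_z(r,px,z):
    o,d=ray(r,px); return o+d*(z-o[2])/d[2]
def proj(r,p):
    f=240/np.tan(np.radians(r["vfov"])/2); M=r["cam_to_world"]
    q=M[:3,:3].T@(np.asarray(p)-M[:3,3]); return np.array([r["cx"]+f*q[0]/-q[2], r["cy"]-f*q[1]/-q[2]])
def save(r,name,crop=None,scale=1):
    im=r["color"][:,:,::-1]
    if crop: x0,y0,x1,y1=crop; im=im[y0:y1,x0:x1]
    if scale!=1: im=cv2.resize(im,None,fx=scale,fy=scale,interpolation=cv2.INTER_CUBIC)
    cv2.imwrite("pics/"+name+".png",im)
E
python3 - <<'E'
from plant import *
from h import *
hz={"coil_a":.010,"nest_a":.015,"weight_a":.150-.059,"hook_a":.154,"rack":0,"pallet":0,"tray":0,"ready_top":.068,"flux":0,"cutters":0,"driver":0.015}
for c in ["scene","side"]:
    r=read_camera(c)
    for n,z in hz.items():
        for k in place_of(n,c):
            p=at_z(r,k["location"],z); print(c,n,round(k["p"],2),np.round(k["location"],1),np.round(p*1000))
E
```

```text
scene coil_a 0.71 [233.6 218.6] [429. 305.  10.]
scene coil_a 0.69 [249.8 251.4] [413. 168.  10.]
scene coil_a 0.55 [243.6 232.5] [430. 240.  10.]
scene coil_a 0.51 [224.  201.8] [435. 384.  10.]
scene coil_a 0.34 [268.4 276. ] [416.  67.  10.]
scene coil_a 0.27 [408.  355.6] [ 578. -303.   10.]
scene nest_a 0.83 [341.1 233.4] [660.  83.  15.]
scene nest_a 0.78 [331.1 262.7] [577.  12.  15.]
scene nest_a 0.6 [352.7 255.5] [641.   0.  15.]
scene nest_a 0.57 [312.6 246.4] [566.  86.  15.]
scene weight_a 0.97 [396.6 327.8] [ 564. -263.   91.]
scene weight_a 0.95 [392.3 304.2] [ 594. -210.   91.]
scene weight_a 0.74 [376.8 276.7] [ 612. -130.   91.]
scene weight_a 0.69 [410.  356.3] [ 545. -330.   91.]
scene weight_a 0.4 [339.1 231.4] [618.  39.  91.]
scene hook_a 0.81 [390.8 286.2] [ 589. -199.  154.]
scene hook_a 0.76 [397.7 314.8] [ 555. -263.  154.]
scene hook_a 0.73 [409.5 342.3] [ 535. -324.  154.]
scene hook_a 0.65 [384.4 262.8] [ 617. -140.  154.]
scene hook_a 0.65 [233.2 224.8] [377. 153. 154.]
scene rack 0.66 [392.3 337.2] [ 582. -244.    0.]
scene pallet 0.79 [337.1 257. ] [60
[... 1134 characters left out ...]
 -214.  154.]
side hook_a 0.83 [308.1 192.2] [ 617. -149.  154.]
side hook_a 0.61 [355.8 202.7] [ 485. -120.  154.]
side hook_a 0.61 [299.4 270.9] [468. 258. 154.]
side hook_a 0.58 [361.3 179.1] [ 531. -332.  154.]
side rack 0.86 [327.1 237.5] [ 595. -245.    0.]
side rack 0.7 [405.9 245.3] [ 381. -283.    0.]
side pallet 0.6 [275.  281.4] [614.  47.   0.]
side tray 0.64 [314.4 367.2] [427. 287.   0.]
side ready_top 0.52 [366.5 244.5] [444. -87.  68.]
side ready_top 0.36 [327.5 239.1] [538. -80.  68.]
side flux 0.71 [204.9 303.2] [703. 189.   0.]
side cutters 0.95 [357.7 301.3] [420.  56.   0.]
side driver 0.58 [405.6 248.4] [ 374. -227.   15.]
side driver 0.32 [249.1 278.2] [660.  82.  15.]
```

```bash
python3 -m crank '[[-1,0,0,-3,0,0,8.59],[-1,0,0,-3,0,0,8.59],[-1,3.3,-3.3,0,0,0,0],[-1,3.3,-3.3,0,0,0,0],[-1,3.3,-3.3,0,0,0,0]]'; python3 -m crank '[[-1,3.3,-3.3,0,0,0,0],[-1,3.3,-3.3,0,0,0,0],[-1,3.3,-3.3,0,0,0,0],[-1,3.3,-3.3,0,0,0,0],[-1,3.3,-3.3,0,0,0,0]]';python3 -m crank '[[-1,3.3,-3.3,0,0,0,0],[-1,3.3,-3.3,0,0,0,0],[-1,3.3,-3.3,0,0,0,0],[-1,3.3,-3.3,0,0,0,0],[-1,0,0,0,0,0,0]]'
python3 - <<'E'
from plant import *
from h import *
r=read_camera("wrist"); save(r,"wr1")
s=get_state();print(s["eef_pos"],R.from_quat(s["tcp_rot"]).as_matrix().round(3))
for n,z in {"weight_a":.091,"hook_a":.154,"rack":0}.items():
    for k in place_of(n,"wrist"): print(n,round(k["p"],2),np.round(k["location"],1),np.round(at_z(r,k["location"],z)*1000,1))
E
```

```text
time: 1.85
eef_pos: [0.299, -0.545, 0.3087]
tcp_rot: [1.0, -0.001, 0.0, 0.0]
contact_force: [0.5, -1.2, -0.6]
opening: 1.002
time: 2.35
eef_pos: [0.4645, -0.3794, 0.3086]
tcp_rot: [1.0, -0.0, 0.0, 0.0]
contact_force: [1.0, -0.8, -0.5]
opening: 0.996
time: 2.85
eef_pos: [0.5984, -0.2444, 0.3082]
tcp_rot: [1.0, 0.003, 0.001, -0.001]
contact_force: [0.5, -0.3, -0.4]
opening: 1.001
[ 0.5968883  -0.24648087  0.30812586] [[ 1.     0.004 -0.   ]
 [ 0.004 -1.     0.   ]
 [-0.    -0.    -1.   ]]
weight_a 0.94 [279.2 219.2] [ 593.1 -206.5   91. ]
weight_a 0.75 [411.  277.3] [ 539.  -326.3   91. ]
weight_a 0.73 [202.4 195.1] [ 614. -141.   91.]
weight_a 0.61 [426.  313.7] [ 501.9 -343.3   91. ]
weight_a 0.6 [342.8 257. ] [ 558.3 -263.1   91. ]
weight_a 0.5 [ 57.7 177.4] [628.3 -19.3  91. ]
hook_a 0.88 [423.2 312.9] [ 535.1 -322.7  154. ]
hook_a 0.7 [262.8 246.8] [ 588.  -200.7  154. ]
hook_a 0.56 [345.6 279.2] [ 562.8 -262.   154. ]
rack 0.56 [318.1 198.1] [ 594.3 -239.9    0. ]
```

View pics/wr1.png

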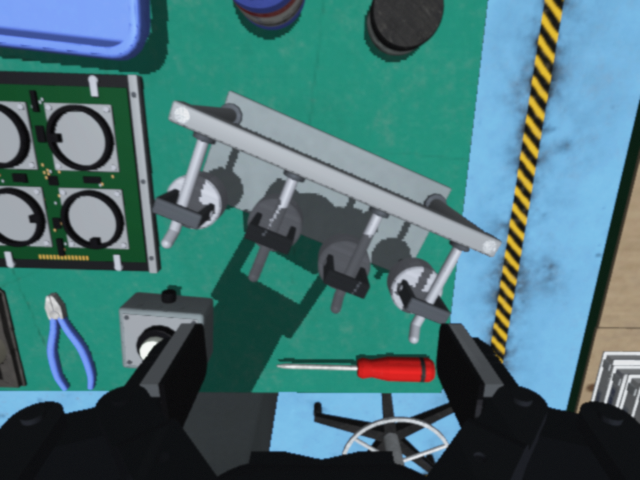

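The wrist view shows the four rods and bails clearly: rod ends are at (166,243), (257,280), (336,310), (414,340), and the rack is turned about -24°. Next, the pallet.

```bash
python3 -m crank '[[-1,1,-4.8,0,0,0,0],[-1,1,-4.8,0,0,0,0],[-1,1,-4.8,0,0,0,0],[-1,1,-4.8,0,0,0,0],[-1,1,-4.8,0,0,0,0]]'; python3 -m crank '[[-1,1,-4.5,0,0,0,0],[-1,0,0,0,0,0,0]]'
python3 - <<'E'
from plant import *
from h import *
r=read_camera("wrist"); save(r,"wr2")
s=get_state();print(s["eef_pos"],R.from_quat(s["tcp_rot"]).as_matrix().round(3))
for n,z in {"nest_a":.015,"pallet":0,"tray":0,"ready_top":.068,"flux":0,"cutters":.006,"coil_a":.01}.items():
    for k in place_of(n,"wrist"): print(n,round(k["p"],2),np.round(k["location"],1),np.round(at_z(r,k["location"],z)*1000,1))
E
```

```text
time: 3.55
eef_pos: [0.6452, -0.009, 0.3087]
tcp_rot: [1.0, -0.002, 0.0, 0.0]
contact_force: [1.6, -0.0, 0.4]
opening: 0.999
time: 3.75
eef_pos: [0.6555, 0.0397, 0.3085]
tcp_rot: [1.0, 0.002, 0.0, -0.001]
contact_force: [-0.3, -0.2, -0.2]
opening: 1.002
[0.65530402 0.0370992  0.30838806] [[ 1.     0.002  0.   ]
 [ 0.002 -1.    -0.   ]
 [ 0.     0.    -1.   ]]
pallet 0.75 [320.2 229. ] [616.2  41.8   0. ]
tray 0.82 [122.8 375.4] [422.5 291.6   0. ]
tray 0.68 [564. 248.] [ 595.1 -235.2    0. ]
ready_top 0.84 [423.9 402.1] [438.9 -72.7  68. ]
flux 0.76 [186.1 141.4] [710.5 182.5   0. ]
cutters 0.84 [298.3 379.5] [421.9  68.6   6. ]
cutters 0.6 [595.2 279.1] [ 559.6 -274.5    6. ]
coil_a 0.92 [221.2 390.2] [408.5 165.4  10. ]
coil_a 0.74 [ 49.5 373.8] [431.6 376.3  10. ]
coil_a 0.72 [103.7 370.3] [437.  308.3  10. ]
coil_a 0.32 [298.7 384.8] [417.   67.9  10. ]
```

View pics/wr2.png

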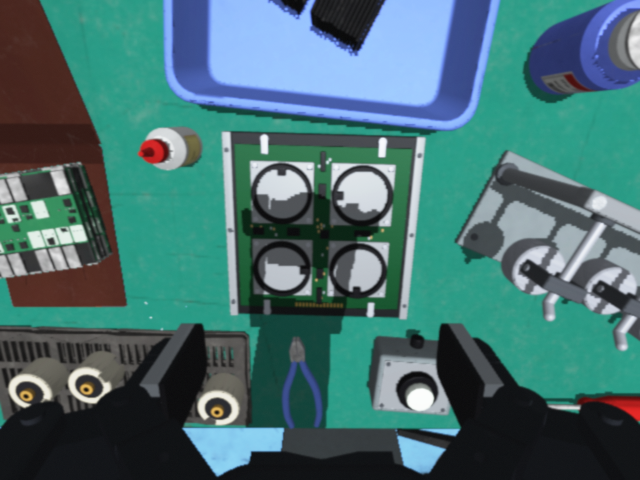

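Run:
```python
import cv2
im=cv2.imread("pics/wr2.png")[120:330,210:440]
cv2.imwrite("pics/wr2z.png",cv2.resize(im,(690,630)[0:2],interpolation=cv2.INTER_CUBIC)[:600])
```

```text
(no output)
```

View pics/wr2z.png

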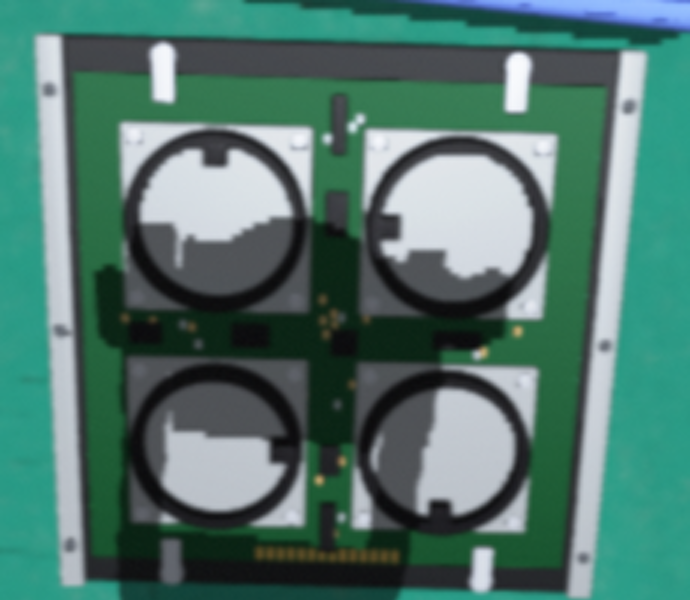

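```bash
cat >> h.py <<'E'
def ringfit(r,c0,zt=0.023,rad=0.0318,inner=False):
    """fit world circle centre (known radius, plane z) of collar rim from strong radial gradients"""
    from scipy.optimize import least_squares
    g=cv2.GaussianBlur(cv2.cvtColor(r["color"],cv2.COLOR_RGB2GRAY).astype(np.float32),(3,3),0)
    c=np.array(c0,float)
    for it in range(6):
        pts=[]
        for a in np.radians(np.arange(0,360,4)):
            u=np.array([np.cos(a),np.sin(a)])
            rs=np.arange(rad-.006,rad+.006,.0003)
            P=[proj(r,[*(c+u*q),zt]) for q in rs]
            v=cv2.remap(g,np.float32([[p[0] for p in P]]),np.float32([[p[1] for p in P]]),cv2.INTER_LINEAR)[0]
            d=np.gradient(v)*(-1 if inner else 1)
            i=d.argmax()
            if d[i]>2.0: pts.append(c+u*rs[i])
        pts=np.array(pts)
        if len(pts)<10: return c,0,9
        f=least_squares(lambda q:np.hypot(*(pts-q).T)-rad,c,loss="soft_l1",f_scale=.0005)
        c=f.x
    return c,len(pts),np.median(abs(np.hypot(*(pts-c).T)-rad))
E
python3 - <<'E'
from plant import *
from h import *
r=read_camera("wrist")
C=[]
for px in [(281.7,193.3),(362.3,196),(282.3,268.7),(358,270)]:
    c=at_z(r,px,.023)[:2]; a=ringfit(r,c); b=ringfit(r,c,.023,.0268,True); print(c.round(4),a[0].round(4),a[1:],b[0].round(4),b[1:]); C.append((a[0]+b[0])/2)
C=np.array(C); print(C.mean(0),C[0]-C[1],C[2]-C[3],C[0]-C[2],C[1]-C[3])
E
```

```text
[0.6605 0.0758] [0.6599 0.0825] (84, np.float64(0.00031208487175908226)) [0.6602 0.0824] (90, np.float64(0.0008841343553816668))
[ 0.6575 -0.0074] [ 0.658  -0.0007] (83, np.float64(0.00030810754747794683)) [ 6.584e-01 -3.000e-04] (90, np.float64(0.0008818358776580808))
[0.5773 0.0778] [0.5771 0.0844] (85, np.float64(0.0002992152946653462)) [0.5773 0.0845] (90, np.float64(0.0013485447187950427))
[ 0.5756 -0.0051] [0.5751 0.0012] (87, np.float64(0.00036776452599635717)) [0.575  0.0015] (86, np.float64(0.0011333141917509448))
[0.61761381 0.041925  ] [0.0017864 0.082912 ] [0.00219997 0.08313685] [ 0.08280919 -0.00203163] [ 0.08322276 -0.00180677]
```

Run:
```python
from plant import *
from h import *
r=read_camera("wrist"); print(get_state()["eef_pos"],r["cam_to_world"][:3,3])
im=r["color"][:,:,::-1].copy()
for c in [(.660,.0825),(.658,-.0005),(.5772,.0844),(.575,.0013)]:
    for rad in (.0318,.0268):
        P=[proj(r,[c[0]+rad*np.cos(a),c[1]+rad*np.sin(a),.023]) for a in np.linspace(0,6.28,90)]
        cv2.polylines(im,[np.int32(np.array(P)*16)],True,(0,0,255),1,cv2.LINE_AA,4)
cv2.imwrite("pics/ov1.png",cv2.resize(im[120:320,210:440],None,fx=3,fy=3))
```

```text
[0.65536487 0.03498654 0.30838671] [0.73602707 0.03556672 0.43397382]
```

View pics/ov1.png

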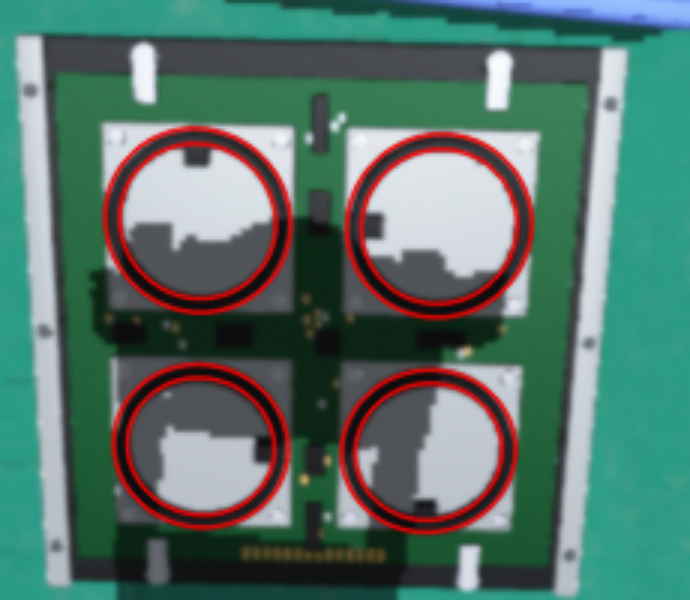

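Keys: top-left collar +x, top-right +y, bottom-left -y, bottom-right -x (overlay fits well; the pallet is turned about -1.35°). The arm needs a short settle before pictures. Next, the tray.

```bash
python3 -m crank '[[-1,-2.7,-3.4,0,0,0,0],[-1,-2.7,-3.4,0,0,0,0],[-1,-2.7,-3.4,0,0,0,0],[-1,-2.7,-3.4,0,0,0,0],[-1,-2.7,-3.4,0,0,0,0]]'; python3 -m crank '[[-1,-2.7,-3.4,0,0,0,0],[-1,-2.7,-3.4,0,0,0,0],[-1,0,0,0,0,0,0],[-1,0,0,0,0,0,0],[-1,0,0,0,0,0,0]]'
python3 - <<'E'
from plant import *
from h import *
r=read_camera("wrist"); save(r,"wr3")
s=get_state();print(s["eef_pos"],r["cam_to_world"][:3,3])
for n,z in {"tray":0,"coil_a":.01}.items():
    for k in place_of(n,"wrist"): print(n,round(k["p"],2),np.round(k["location"],1),np.round(at_z(r,k["location"],z)*1000,1))
E
```

```text
time: 4.75
eef_pos: [0.5193, 0.2069, 0.3085]
tcp_rot: [1.0, -0.001, 0.0, -0.0]
contact_force: [0.1, 0.6, -0.1]
opening: 1.002
time: 5.25
eef_pos: [0.4671, 0.2733, 0.3084]
tcp_rot: [1.0, -0.001, 0.0, 0.0]
contact_force: [0.1, -0.2, -1.1]
opening: 1.001
[0.46727246 0.27314758 0.3083407 ] [0.54772582 0.27434751 0.43402941]
tray 0.94 [307.7 232.8] [423.4 289.1   0. ]
tray 0.63 [501.9 240.3] [414.4  69.8   0. ]
coil_a 0.79 [357.9 228.2] [431.4 233.9  10. ]
coil_a 0.7 [292.8 220.1] [440.6 304.8  10. ]
coil_a 0.69 [425.1 249.2] [407.2 158.5  10. ]
coil_a 0.65 [228.  230.3] [429.2 375.9  10. ]
```

View pics/wr3.png

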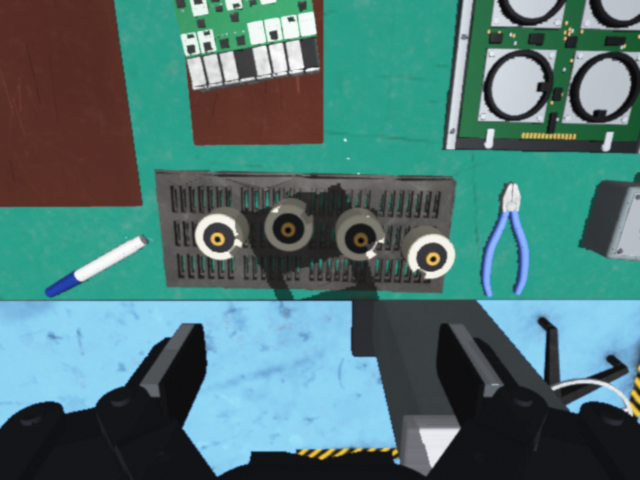

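Run:
```python
from plant import *
from h import *
r=read_camera("wrist"); im=r["color"]; g=cv2.cvtColor(im,cv2.COLOR_RGB2GRAY).astype(float)
o=im[:,:,::-1].copy()
for px in [(217,237),(288,229),(359,238),(431,257)]:
    c0=at_z(r,px,.046)[:2]
    c,n,e=ringfit(r,c0,.046,.0245,True)
    prof=[]
    for a in range(0,360,4):
        v=[]
        for q in np.arange(.0195,.0235,.001):
            p=proj(r,[c[0]+q*np.cos(np.radians(a)),c[1]+q*np.sin(np.radians(a)),.046]); v.append(g[int(round(p[1])),int(round(p[0]))])
        prof.append(int(np.mean(v)))
    print(c0.round(4),c.round(4),n,round(e*1000,2)); print(prof)
    for z in(.046,):
      P=[proj(r,[c[0]+.0245*np.cos(a),c[1]+.0245*np.sin(a),z]) for a in np.linspace(0,6.28,90)]
      cv2.polylines(o,[np.int32(np.array(P)*16)],True,(0,0,255),1,cv2.LINE_AA,4)
cv2.imwrite("pics/ov2.png",np.vstack([cv2.resize(im[190:300,180:330,::-1],None,fx=5,fy=5)[:0:1] if 0 else cv2.resize(im[195:290,180:320,::-1],None,fx=5,fy=3.1579*1,interpolation=cv2.INTER_CUBIC), cv2.resize(o[195:290,320:460],None,fx=5,fy=3.1579,interpolation=cv2.INTER_CUBIC)]))
```

```text
[0.4325 0.3786] [0.4324 0.3775] 90 0.56
[240, 240, 237, 242, 240, 243, 240, 242, 242, 241, 237, 238, 240, 238, 236, 240, 239, 240, 234, 240, 241, 241, 241, 239, 238, 234, 240, 240, 237, 240, 239, 240, 239, 240, 240, 240, 241, 240, 238, 241, 239, 241, 239, 240, 240, 241, 241, 240, 240, 241, 241, 239, 209, 125, 104, 103, 102, 104, 103, 103, 119, 202, 240, 240, 236, 197, 131, 127, 155, 153, 147, 133, 154, 181, 184, 216, 237, 242, 242, 239, 241, 239, 241, 243, 240, 242, 241, 243, 239, 240]
[0.4407 0.307 ] [0.4425 0.3068] 90 0.3
[118, 118, 117, 119, 119, 120, 131, 138, 172, 197, 189, 157, 122, 119, 119, 118, 117, 119, 117, 119, 119, 119, 119, 118, 119, 119, 117, 119, 119, 119, 119, 119, 118, 119, 119, 119, 119, 119, 119, 119, 119, 119, 119, 118, 118, 118, 119, 119, 118, 119, 119, 118, 118, 119, 117, 118, 118, 119, 119, 118, 117, 118, 118, 117, 118, 118, 116, 116, 116, 114, 110, 96, 92, 91, 90, 85, 78, 79, 81, 94, 112, 116, 116, 119, 118, 116, 118, 118, 116, 117]
[0.4311 0.2357] [0.4354 0.2369] 90 2.12
[100, 99, 98, 97, 99, 97, 98, 97, 97, 98, 98, 96, 97, 98, 96, 97, 100, 100, 102, 99, 103, 106, 106, 97, 110, 110, 109, 113, 115, 119, 116, 119, 119, 119, 118, 119, 119, 118, 116, 112, 105, 111, 105, 91, 84, 78, 76, 76, 81, 75, 82, 140, 167, 173, 167, 141, 140, 138, 132, 135, 125, 129, 138, 161, 133, 118, 118, 119, 119, 119, 119, 118, 116, 118, 117, 115, 115, 116, 112, 112, 109, 108, 115, 140, 135, 119, 108, 100, 101, 101]
[0.4107 0.1614] [0.4113 0.1617] 90 0.44
[239, 239, 242, 242, 239, 242, 239, 241, 242, 238, 240, 239, 239, 240, 239, 240, 240, 241, 238, 239, 233, 237, 241, 241, 240, 240, 239, 236, 241, 238, 239, 241, 240, 225, 138, 76, 54, 60, 60, 69, 87, 101, 172, 229, 240, 239, 239, 239, 240, 240, 238, 240, 241, 238, 240, 241, 240, 240, 240, 240, 239, 240, 241, 240, 239, 240, 241, 238, 239, 240, 241, 240, 242, 241, 237, 241, 242, 240, 234, 236, 238, 241, 241, 241, 239, 242, 241, 242, 242, 239]
```

View pics/ov2.png

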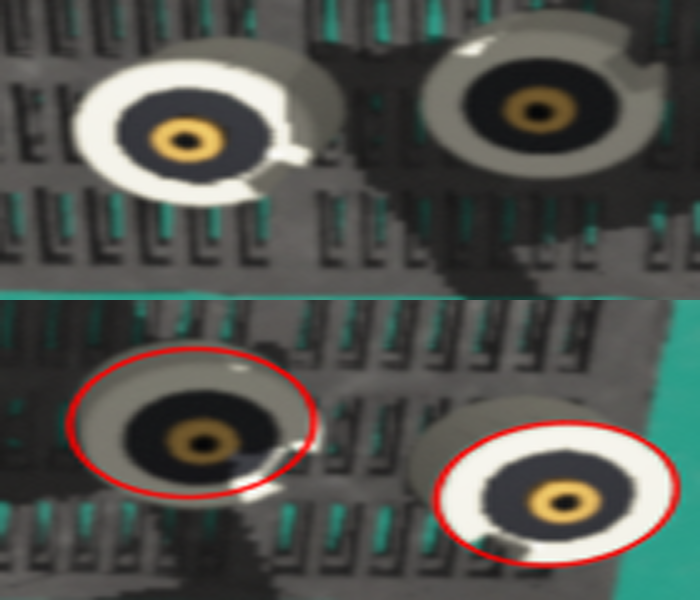

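```bash
python3 -c "
import plant; print([n for n in dir(plant) if n[0]!='_']); print(getattr(plant,'tip_extent',None))"; python3 -c "
from plant import *
print(get_state().keys())
try: print(tip_extent)
except Exception as e: print(e)"
```

```text
['Unreachable', 'get_state', 'place_of', 'read_camera', 'sign_off', 'tip_extent', 'trace']
0.017
dict_keys(['time', 'qpos', 'dq', 'joint_efforts', 'eef_pos', 'tcp_rot', 'contact_force', 'wrist_torque', 'opening'])
0.017
```

```bash
python3 -m crank '[[-1,-1.9,3.7,0,0,0,0],[-1,-1.9,3.7,0,0,0,0],[-1,-1.8,3.7,0,0,0,0],[-1,0,0,1,0,0,-8.58],[-1,0,0,1,0,0,-8.58]]'; python3 -m crank '[[-1,0,0,1,0,0,-8.58],[-1,0,0,1,0,0,-8.58],[-1,0,0,1,0,0,-8.58],[-1,0,0,1,0,0,-8.58],[-1,0,0,1,0,0,-8.58]]'; python3 -m crank '[[-1,0,0,1,0,0,-8.58],[-1,0,0,1,0,0,-8.58],[-1,0,0,1,0,0,-8.58],[-1,0,0,1,0,0,-8.58],[-1,0,0,1,0,0,-8.58]]';  python3 -m crank '[[-1,0,0,0,0,0,-8.58],[-1,0,0,0,0,0,-8.58],[-1,0,0,0,0,0,0],[-1,0,0,0,0,0,0]]'
cat >> h.py <<'E'
def coilfit(r,c0,z=.046,out=None,rad=.0245):
    """case top: ivory ring r 16..24.5 ; fit centre by boss and notch by ring profile"""
    c,n,e=ringfit(r,c0,z,rad,True)
    g=cv2.cvtColor(r["color"],cv2.COLOR_RGB2GRAY).astype(np.float32)
    A=np.arange(0,360,2); prof=[]
    for a in A:
        P=[proj(r,[c[0]+q*np.cos(np.radians(a)),c[1]+q*np.sin(np.radians(a)),z]) for q in np.arange(.0192,.0225,.0005)]
        prof.append(cv2.remap(g,np.float32([[p[0] for p in P]]),np.float32([[p[1] for p in P]]),cv2.INTER_LINEAR).mean())
    prof=np.array(prof); med=np.median(prof); dev=np.minimum(abs(prof-med),60)
    # window of 36 deg
    k=np.array([sum(dev[(i+np.arange(-9,10))%180])-sum(dev[(i+np.r_[-16:-11,12:17])%180]) for i in range(180)])
    a=A[k.argmax()]; idx=(k.argmax()+np.arange(-12,13))%180; w=dev[idx]; a=a+2*(w*np.arange(-12,13)).sum()/w.sum()
    return c,n,e*1000,a%360,prof.astype(int)
def mv(s,p,yaw=None):
    """tool-frame shift (cm) to reach world p; yaw deg"""
    M=R.from_quat(s["tcp_rot"]).as_matrix(); d=M.T@(np.asarray(p)-s["eef_pos"])*100
    y=np.degrees(np.arctan2(M[1,0],M[0,0])); print("eef",s["eef_pos"].round(4),"yaw",round(y,1),"tilt",np.round(np.degrees(M[:2,2]),2),"shift cm",d.round(2),"wz",None if yaw is None else round(-((yaw-y+180)%360-180),1))
E
python3 - <<'E'
from plant import *
from h import *
r=read_camera("wrist"); s=get_state(); save(r,"wr4"); print(s["qpos"].round(2))
mv(s,[.411,.1605,.038],120)
for k in place_of("coil_a","wrist"):
    p=at_z(r,k["location"],.01); print(k["p"],k["location"],p.round(4)); f=coilfit(r,p[:2]); print(f[0].round(4),f[1],round(f[2],2),f[3])
E
```

```text
time: 5.95
eef_pos: [0.4107, 0.1616, 0.2888]
tcp_rot: [0.989, 0.15, 0.001, 0.0]
contact_force: [0.6, -0.4, 0.3]
opening: 0.999
time: 6.45
eef_pos: [0.4108, 0.1625, 0.238]
tcp_rot: [0.865, 0.502, 0.0, 0.0]
contact_force: [0.4, -0.0, 0.2]
opening: 1.002
time: 6.95
eef_pos: [0.4108, 0.1625, 0.188]
tcp_rot: [0.621, 0.784, 0.0, 0.0]
contact_force: [0.2, -0.0, 0.6]
opening: 1.001
time: 7.35
eef_pos: [0.4107, 0.1627, 0.1884]
tcp_rot: [0.501, 0.866, 0.0, 0.0]
contact_force: [-0.6, -1.2, 0.5]
opening: 1.0
[ 0.15 -0.19  2.18 -0.    1.15 -0.38]
eef [0.4107 0.1628 0.1884] yaw 119.9 tilt [0.01 0.  ] shift cm [-0.21 -0.09 15.04] wz -0.1
0.8 [319.3, 222.7] [0.41   0.1635 0.01  ]
[0.4101 0.1638] 77 0.88 1.5030770860163498
0.79 [393.4, 153.0] [0.431  0.2369 0.01  ]
[0.4304 0.2352] 90 0.6 194.659354135258
0.64 [460.9, 69.7] [0.4407 0.3078 0.01  ]
[0.4408 0.3072] 90 0.57 301.7878865354106
```

View pics/wr4.png

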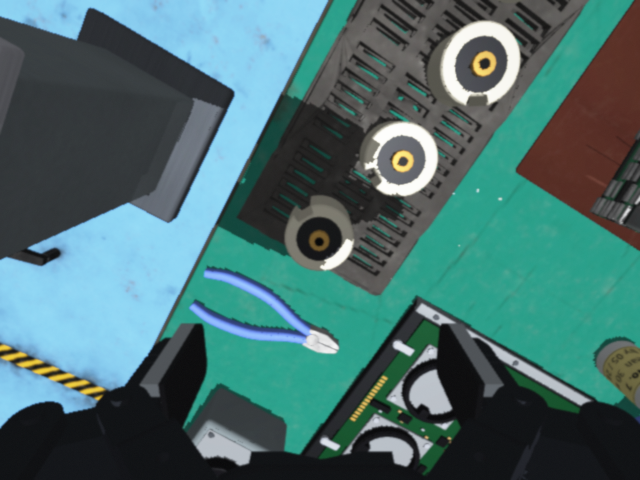

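Run:
```python
from plant import *
from h import *
r=read_camera("wrist")
for px in [(319,241),(402,160.5),(484.5,64)]: print(at_z(r,px,.052).round(4))
o=r["color"][:,:,::-1].copy()
for c,n in [((.4113,.162),151),((.4304,.2352),205),((.4408,.3072),301.8)]:
    for z in (.046,.010):
      P=[proj(r,[c[0]+.0245*np.cos(a),c[1]+.0245*np.sin(a),z]) for a in np.linspace(0,6.28,90)]
      cv2.polylines(o,[np.int32(np.array(P)*16)],True,(0,0,255),1,cv2.LINE_AA,4)
    P=[proj(r,[c[0]+q*np.cos(np.radians(n)),c[1]+q*np.sin(np.radians(n)),.046]) for q in (.018,.03)]
    cv2.polylines(o,[np.int32(np.array(P)*16)],False,(255,0,0),1,cv2.LINE_AA,4)
cv2.imwrite("pics/ov3.png",cv2.resize(o[10:290,270:540],None,fx=2.1,fy=2.1))
```

```text
[0.4108 0.162  0.052 ]
[0.43   0.2354 0.052 ]
[0.4412 0.3072 0.052 ]
```

View pics/ov3.png

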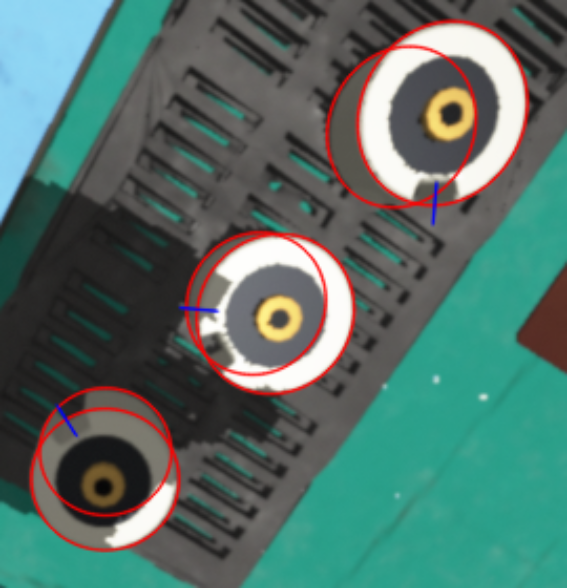

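Overlay matches the coils; coil 4's notch is at about 151°. Descending on coil 4.

```bash
python3 -m crank '[[-1,-0.07,0,4,0,0,0],[-1,0,0,4,0,0,0],[-1,0,0,4,0,0,0],[-1,0,0,3,0,0,0],[-1,0,0,0,0,0,0]]'; python3 -m crank '[[1,0,0,0,0,0,0],[1,0,0,0,0,0,0],[1,0,0,0,0,0,0],[1,0,0,0,0,0,0],[1,0,0,0,0,0,0]]' 40; python3 -m crank '[[1,0,0,0,0,0,0],[1,0,0,0,0,0,0]]'
```

```text
time: 8.0
eef_pos: [0.4069, 0.1619, 0.0343]
tcp_rot: [0.5, 0.866, -0.003, -0.004]
contact_force: [-0.4, 0.2, -0.3]
opening: 0.998
time: 8.5
eef_pos: [0.4128, 0.1628, 0.0407]
tcp_rot: [0.499, 0.867, 0.001, 0.002]
contact_force: [-1.2, -0.9, 7.1]
opening: 0.55
time: 8.7
eef_pos: [0.4127, 0.1628, 0.0407]
tcp_rot: [0.499, 0.867, 0.001, 0.002]
contact_force: [-2.0, -0.1, 6.8]
opening: 0.554
```

```bash
python3 -m crank '[[1,0,0,-3,0,0,0],[1,0,0,-4,0,0,0],[1,0,0,-3,0,0,8.5],[1,0,0,0,0,0,8.5],[1,0,0,0,0,0,8.5]]'; python3 -m crank '[[1,0,0,0,0,0,8.5],[1,0,0,0,0,0,8.5],[1,0,0,0,0,0,8.5],[1,0,0,0,0,0,8.5],[1,0,0,0,0,0,2.9]]'; python3 -m crank '[[1,0,0,0,0,0,0],[1,0,0,0,0,0,0]]'
python3 - <<'E'
from plant import *
from h import *
r=read_camera("wrist"); s=get_state(); save(r,"wr5")
mv(s,[.657,-.001,.14],57.5); print(s["opening"])
E
```

```text
time: 9.2
eef_pos: [0.4117, 0.1627, 0.1404]
tcp_rot: [0.68, 0.733, 0.002, 0.001]
contact_force: [-0.9, -0.7, -2.0]
opening: 0.549
time: 9.7
eef_pos: [0.4106, 0.1625, 0.1386]
tcp_rot: [0.877, 0.481, 0.0, 0.0]
contact_force: [-0.6, 0.0, -1.4]
opening: 0.551
time: 9.9
eef_pos: [0.4107, 0.1625, 0.1385]
tcp_rot: [0.876, 0.483, 0.0, 0.0]
contact_force: [-0.1, 0.0, -1.6]
opening: 0.552
eef [0.4107 0.1625 0.1385] yaw 57.8 tilt [0.02 0.01] shift cm [-0.7  29.56 -0.14] wz 0.3
0.5527400057435969
```

View pics/wr5.png

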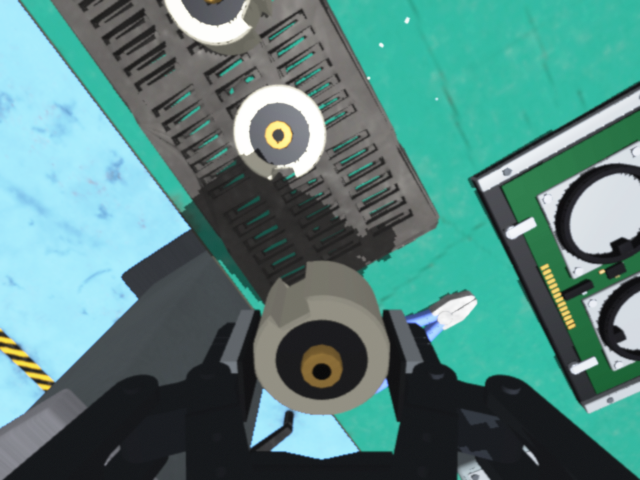

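```bash
cat >> h.py <<'E'
def drawcoil(r,c,z,n,name,crop,sc):
    o=r["color"][:,:,::-1].copy()
    P=[proj(r,[c[0]+.0245*np.cos(a),c[1]+.0245*np.sin(a),z]) for a in np.linspace(0,6.28,90)]
    cv2.polylines(o,[np.int32(np.array(P)*16)],True,(0,0,255),1,cv2.LINE_AA,4)
    u=np.array([np.cos(np.radians(n)),np.sin(np.radians(n))]); v=np.array([-u[1],u[0]])
    Q=[c+u*.0245+v*.0065,c+u*.018+v*.0065,c+u*.018-v*.0065,c+u*.0245-v*.0065]
    P=[proj(r,[*q,z]) for q in Q]
    cv2.polylines(o,[np.int32(np.array(P)*16)],False,(255,0,0),1,cv2.LINE_AA,4)
    x0,y0,x1,y1=crop; cv2.imwrite("pics/"+name+".png",cv2.resize(o[y0:y1,x0:x1],None,fx=sc,fy=sc,interpolation=cv2.INTER_CUBIC))
E
python3 - <<'E'
from plant import *
from h import *
r=read_camera("wrist"); s=get_state()
z=s["eef_pos"][2]+.0055
print("boss",at_z(r,(321.5,366),z+.006).round(4))
f=coilfit(r,s["eef_pos"][:2],z); print(f[0].round(4),f[1:4]); 
drawcoil(r,np.array(at_z(r,(321.5,366),z+.006)[:2]),z,88.65,"ov4",(220,240,430,440),3)
E
```

```text
boss [0.4123 0.1645 0.1499]
[0.4116 0.163 ] (70, np.float64(0.8355605816667225), np.float64(88.63744427762289))
```

View pics/ov4.png

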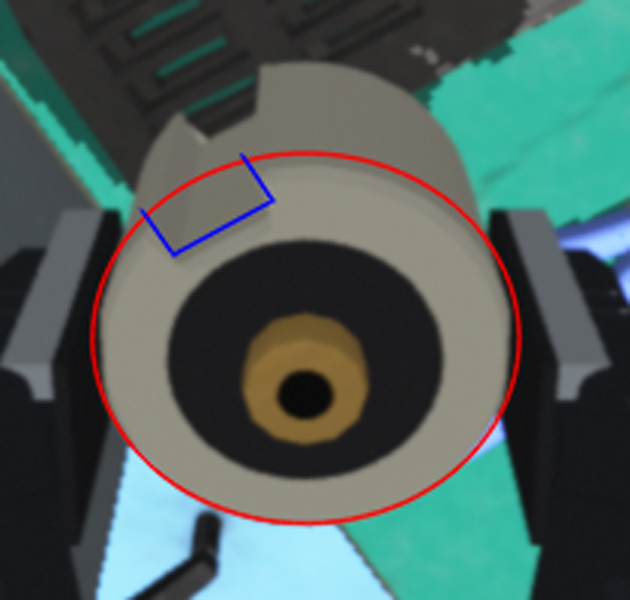

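Run:
```python
from plant import *
from h import *
r=read_camera("wrist"); s=get_state()
M=R.from_quat(s["tcp_rot"]).as_matrix()
for dz in (.0055,.002,-.001,-.003):
    z=s["eef_pos"][2]+dz
    b=at_z(r,(321.5,366.5),z+.006)
    # boss top ring px center
    print(dz,"boss tool xy mm",(M.T@(b-s["eef_pos"])*1000).round(1)[:2])
    from scipy.optimize import least_squares
    # rim px hand-read from ov4: (x/3+220,y/3+240)
    pts=np.array([(103,345),(508,345),(305,520),(150,463),(455,468),(130,255),(480,260),(305,162)])/3+[220,240]
    W=np.array([at_z(r,p,z)[:2] for p in pts])
    f=least_squares(lambda q:np.hypot(*(W-q[:2]).T)-q[2],[*W.mean(0),.0245])
    c=np.array([*f.x[:2],z]); print("   rim tool xy",(M.T@(c-s["eef_pos"])*1000).round(1)[:2],"R",f.x[2]*1000,(f.fun*1000).round(1))
```

```text
0.0055 boss tool xy mm [2.4 0.3]
   rim tool xy [1.7 0.3] R 23.53006001426107 [-0.3 -0.1 -0.2  0.3  0.4 -0.2 -0.5  0.6]
0.002 boss tool xy mm [-0.   0.3]
   rim tool xy [-0.6  0.3] R 24.21554993603612 [-0.3 -0.1 -0.2  0.3  0.4 -0.2 -0.5  0.6]
-0.001 boss tool xy mm [-2.1  0.3]
   rim tool xy [-2.6  0.3] R 24.803112726130376 [-0.3 -0.1 -0.2  0.3  0.4 -0.2 -0.5  0.6]
-0.003 boss tool xy mm [-3.5  0.3]
   rim tool xy [-3.9  0.3] R 25.194821252858663 [-0.3 -0.2 -0.2  0.3  0.4 -0.2 -0.5  0.6]
```

```bash
python3 -m crank '[[1,-0.15,4.9,0,0,0,0],[1,-0.15,4.9,0,0,0,0],[1,-0.1,4.9,0,0,0,0],[1,-0.1,4.9,0,0,0,0],[1,-0.1,4.9,0,0,0,0]]'; python3 -m crank '[[1,-0.1,4.9,0,0,0,-0.3],[1,0,0,3,0,0,0],[1,0,0,3,0,0,0],[1,0,0,0,0,0,0],[1,0,0,0,0,0,0]]';  python3 - <<'E'
from plant import *
from h import *
r=read_camera("wrist"); s=get_state(); save(r,"wr6")
mv(s,[.657,-.001,.06],57.5)
for c in [(.659,.083),(.657,-.001),(.575,.085),(.573,.001)]:
    for rad,i in((.0318,False),(.0268,True)):
        f=ringfit(r,c,.023,rad,i); print(c,f[0].round(4),f[1],round(f[2]*1000,2))
E
```

```text
time: 10.55
eef_pos: [0.6162, 0.0253, 0.1381]
tcp_rot: [0.876, 0.483, -0.0, -0.0]
contact_force: [-0.5, 0.1, -1.2]
opening: 0.551
time: 11.05
eef_pos: [0.6549, -0.0002, 0.0776]
tcp_rot: [0.874, 0.485, -0.001, -0.001]
contact_force: [-0.4, 0.1, -0.7]
opening: 0.551
eef [ 6.561e-01 -3.000e-04  7.940e-02] yaw 58.0 tilt [ 0.07 -0.01] shift cm [-0.01  0.11  1.94] wz 0.5
(0.659, 0.083) [0.6597 0.083 ] 90 0.31
(0.659, 0.083) [0.6618 0.0825] 90 1.13
(0.657, -0.001) [6.579e-01 2.000e-04] 68 0.57
(0.657, -0.001) [ 0.6573 -0.0009] 67 0.34
(0.575, 0.085) [0.5777 0.0847] 90 0.62
(0.575, 0.085) [0.5793 0.0827] 90 2.81
(0.573, 0.001) [0.5778 0.0024] 57 0.31
(0.573, 0.001) [5.747e-01 5.000e-04] 50 0.91
```

View pics/wr6.png

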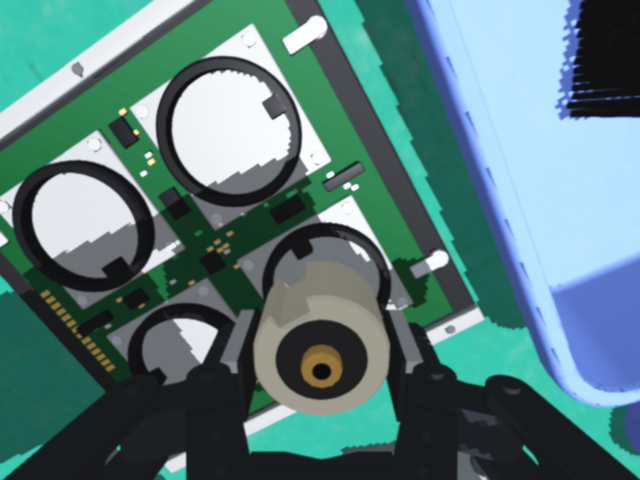

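```bash
python3 -m crank '[[1,0,0.1,1.9,0,0,0.2],[1,0,0,0,0,0,0],[1,0,0,0,0,0,0]]';  python3 - <<'E'
from plant import *
from h import *
r=read_camera("wrist"); s=get_state(); save(r,"wr7",(200,180,440,420),2.5)
mv(s,[.6573,-.0005,.0457],57.5)
E
```

```text
time: 11.4
eef_pos: [0.6569, -0.0008, 0.0609]
tcp_rot: [0.875, 0.484, 0.001, 0.0]
contact_force: [-0.7, 0.4, -1.8]
opening: 0.552
eef [ 0.6573 -0.0009  0.0612] yaw 57.8 tilt [ 0.15 -0.02] shift cm [ 0.03 -0.02  1.55] wz 0.3
```

View pics/wr7.png

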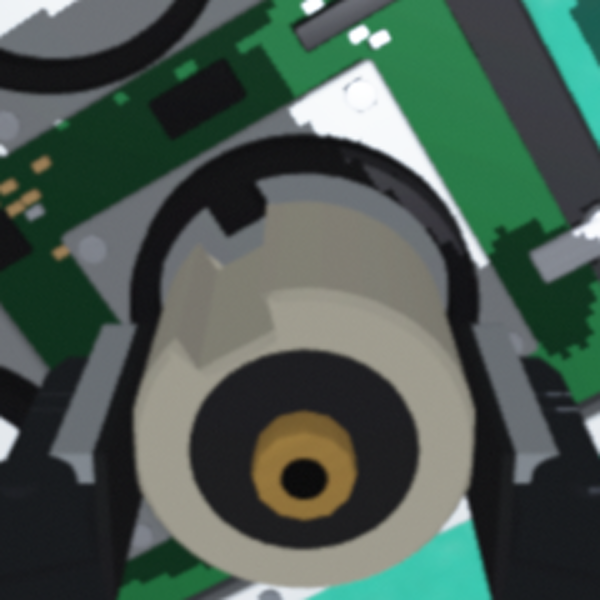

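```bash
python3 -m crank '[[1,0,0,0.8,0,0,0],[1,0,0,0,0,0,0],[1,0,0,0,0,0,0]]'; python3 -m crank '[[1,0,0,0.4,0,0,0],[1,0,0,0.4,0,0,0],[1,0,0,0,0,0,0]]';  python3 - <<'E'
from plant import *
from h import *
r=read_camera("wrist"); s=get_state(); save(r,"wr8",(200,180,440,420),2.5)
mv(s,[.6573,-.0005,.0457],57.5)
E
```

```text
time: 11.75
eef_pos: [0.6562, -0.0009, 0.0512]
tcp_rot: [0.875, 0.483, -0.0, -0.0]
contact_force: [0.3, -0.1, -1.4]
opening: 0.552
time: 12.05
eef_pos: [0.6572, -0.001, 0.0458]
tcp_rot: [0.875, 0.483, 0.0, 0.0]
contact_force: [-4.0, 1.0, 9.3]
opening: 0.55
eef [ 0.6572 -0.001   0.0458] yaw 57.8 tilt [ 0.02 -0.01] shift cm [ 0.05 -0.02  0.01] wz 0.3
```

View pics/wr8.png

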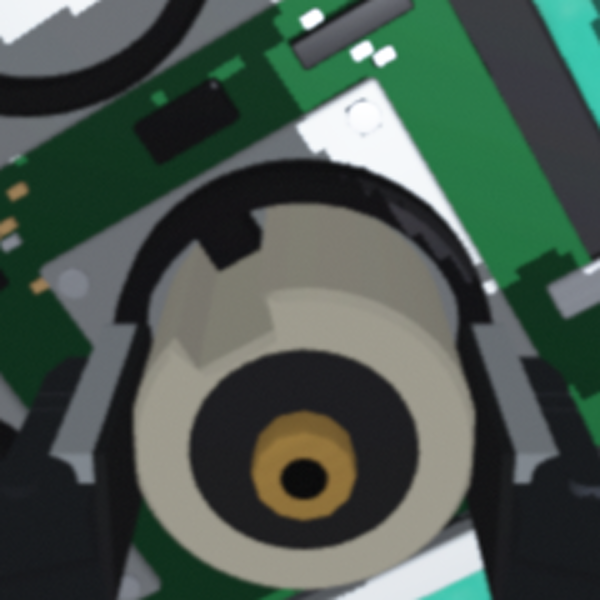

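Seated (TCP 0.0458 as predicted, key visible in the notch). Releasing and going on to coil 3.

```bash
python3 -m crank '[[-0.5,0,0,0,0,0,0],[-0.5,0,0,0,0,0,0],[-0.5,0,0,0,0,0,0]]'; python3 -m crank '[[-0.5,0,0,-1,0,0,0],[-0.5,0,0,-3,0,0,0],[-0.5,0,0,-4.5,0,0,0],[-0.5,0,0,-4,0,0,-6.1],[-1,0,0,0,0,0,-6.1]]';  python3 - <<'E'
from plant import *
from h import *
r=read_camera("wrist"); s=get_state(); save(r,"wr9")
mv(s,[.4302,.2353,.17],70)
E
python3 -m crank '[[-1,2.06,-4.2,0,0,0,0],[-1,2.06,-4.2,0,0,0,0],[-1,2.06,-4.2,0,0,0,0],[-1,2.06,-4.2,0,0,0,0],[-1,2.06,-4.2,0,0,0,0]]'; python3 -m crank '[[-1,2.06,-4.2,0,0,0,0],[-1,2.06,-4.2,0,0,0,0],[-1,0,0,0,0,0,0],[-1,0,0,0,0,0,0],[-1,0,0,0,0,0,0]]';  python3 - <<'E'
from plant import *
from h import *
r=read_camera("wrist"); s=get_state(); save(r,"wr10")
mv(s,[.4302,.2353,.038],70)
for k in place_of("coil_a","wrist"):
    p=at_z(r,k["location"],.01); f=coilfit(r,p[:2]); print(round(k["p"],2),np.round(k["location"]),p.round(4),f[0].round(4),f[1],round(f[2],2),f[3].round())
E
```

```text
time: 12.4
eef_pos: [0.6563, -0.001, 0.043]
tcp_rot: [0.875, 0.483, -0.0, -0.0]
contact_force: [0.3, 0.7, 0.9]
opening: 0.748
time: 12.9
eef_pos: [0.6608, -0.0015, 0.1778]
tcp_rot: [0.818, 0.576, 0.005, 0.005]
contact_force: [1.0, -0.1, 0.4]
opening: 0.896
eef [ 0.6591 -0.0014  0.1743] yaw 70.4 tilt [ 0.55 -0.09] shift cm [ 14.63 -29.5    0.17] wz 0.4
time: 13.45
eef_pos: [0.4922, 0.1685, 0.1676]
tcp_rot: [0.82, 0.573, -0.001, -0.0]
contact_force: [-0.3, 0.3, -0.5]
opening: 1.001
time: 13.95
eef_pos: [0.4299, 0.2345, 0.1683]
tcp_rot: [0.819, 0.573, -0.0, 0.0]
contact_force: [0.4, 0.4, 0.3]
opening: 0.996
eef [0.4302 0.2343 0.1683] yaw 69.9 tilt [ 0.   -0.02] shift cm [ 0.1  -0.04 13.03] wz -0.1
0.86 [298. 129.] [0.4406 0.3078 0.01  ] [0.4414 0.3075] 90 0.57 300.0
0.65 [322. 228.] [0.4322 0.2367 0.01  ] [0.4318 0.238 ] 90 1.12 243.0
0.55 [246.  30.] [0.4315 0.3749 0.01  ] [0.4325 0.3782] 52 0.34 188.0
```

View pics/wr9.png

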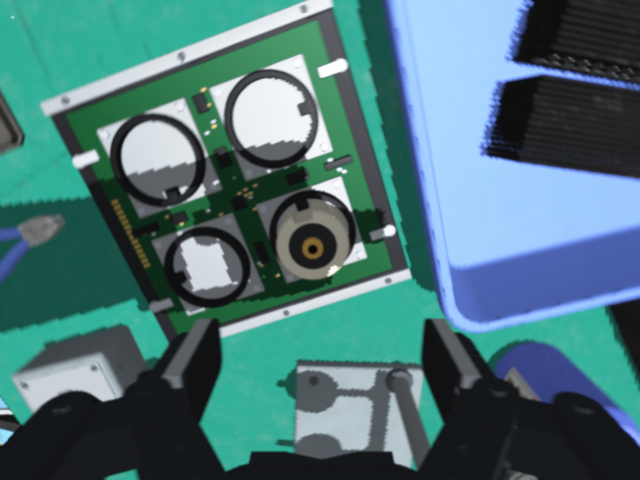

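View pics/wr10.png

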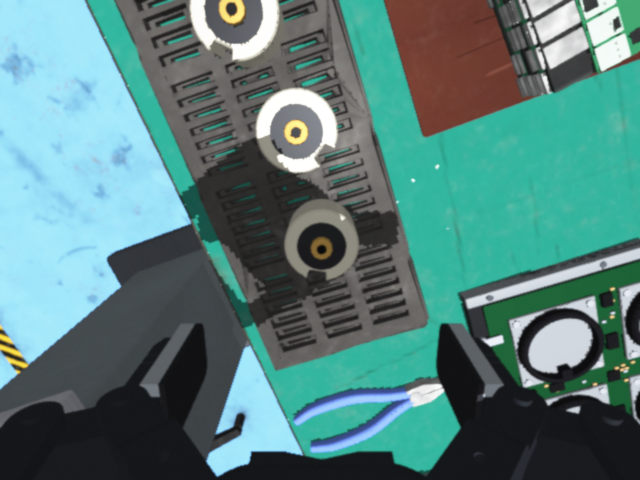

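Run:
```python
from plant import *
from h import *
r=read_camera("wrist")
b=at_z(r,(320.5,249),.052); print(b)
for a in (243,): drawcoil(r,b[:2],.046,a,"ov5",(250,170,400,300),5)
```

```text
[0.4307068 0.2349217 0.052    ]
```

View pics/ov5.png

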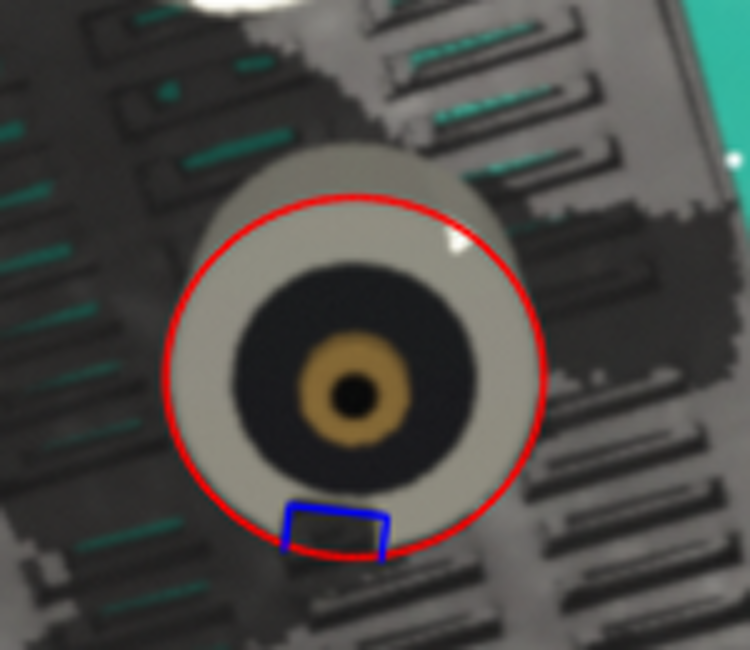

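```bash
python3 -m crank '[[-1,0.07,0.03,4,0,0,0],[-1,0,0,4,0,0,0],[-1,0,0,3,0,0,0],[-1,0,0,1.9,0,0,0],[-1,0,0,0,0,0,0]]'; python3 -m crank '[[-1,0,0,0,0,0,0],[1,0,0,0,0,0,0],[1,0,0,0,0,0,0],[1,0,0,0,0,0,0],[1,0,0,0,0,0,0]]' 40; python3 -m crank '[[1,0,0,0,0,0,0],[1,0,0,0,0,0,0]]'
```

```text
time: 14.6
eef_pos: [0.4281, 0.234, 0.0361]
tcp_rot: [0.82, 0.573, -0.003, -0.001]
contact_force: [-0.3, -0.3, -0.5]
opening: 0.999
time: 15.1
eef_pos: [0.4312, 0.236, 0.0411]
tcp_rot: [0.819, 0.574, 0.001, 0.001]
contact_force: [-0.0, -0.2, 5.6]
opening: 0.553
time: 15.3
eef_pos: [0.4312, 0.236, 0.041]
tcp_rot: [0.819, 0.574, 0.001, 0.001]
contact_force: [-0.8, 0.5, 5.4]
opening: 0.556
```

```bash
python3 -m crank '[[1,0,0,-3,0,0,0],[1,0,0,-4,0,0,0],[1,0,0,-3,0,0,-8.57],[1,0,0,0,0,0,-8.57],[1,0,0,0,0,0,-8.57]]'; python3 -m crank '[[1,-3.28,2.57,0,0,0,0],[1,-3.28,2.57,0,0,0,0],[1,-3.28,2.57,0,0,0,0],[1,-3.28,2.57,0,0,0,0],[1,-3.28,2.57,0,0,0,0]]'; python3 -m crank '[[1,0,0,3,0,0,0],[1,0,0,3,0,0,0],[1,0,0,1,0,0,0],[1,0,0,0,0,0,0],[1,0,0,0,0,0,0]]'
python3 - <<'E'
from plant import *
from h import *
r=read_camera("wrist"); s=get_state(); save(r,"wr11",(170,130,490,430),2)
mv(s,[.575,.085,.046],95.6)
for c in [(.659,.083),(.575,.085)]:
    for rad,i in((.0318,False),(.0268,True)):
        f=ringfit(r,c,.023,rad,i); print(c,f[0].round(4),f[1],round(f[2]*1000,2))
E
```

```text
time: 15.8
eef_pos: [0.4305, 0.2359, 0.1409]
tcp_rot: [0.669, 0.744, 0.001, 0.001]
contact_force: [1.0, -0.5, -1.9]
opening: 0.557
time: 16.3
eef_pos: [0.5747, 0.084, 0.139]
tcp_rot: [0.671, 0.742, -0.0, -0.0]
contact_force: [0.6, 0.4, -0.5]
opening: 0.557
time: 16.8
eef_pos: [0.5746, 0.0855, 0.0702]
tcp_rot: [0.671, 0.742, 0.0, 0.0]
contact_force: [0.5, -0.6, -1.3]
opening: 0.557
eef [0.5752 0.0855 0.071 ] yaw 95.8 tilt [ 0.16 -0.  ] shift cm [-0.05 -0.03  2.5 ] wz 0.2
(0.659, 0.083) [0.6575 0.085 ] 90 0.89
(0.659, 0.083) [0.6587 0.0838] 87 0.8
(0.575, 0.085) [0.5753 0.0871] 67 0.57
(0.575, 0.085) [0.5754 0.0851] 63 0.01
```

View pics/wr11.png

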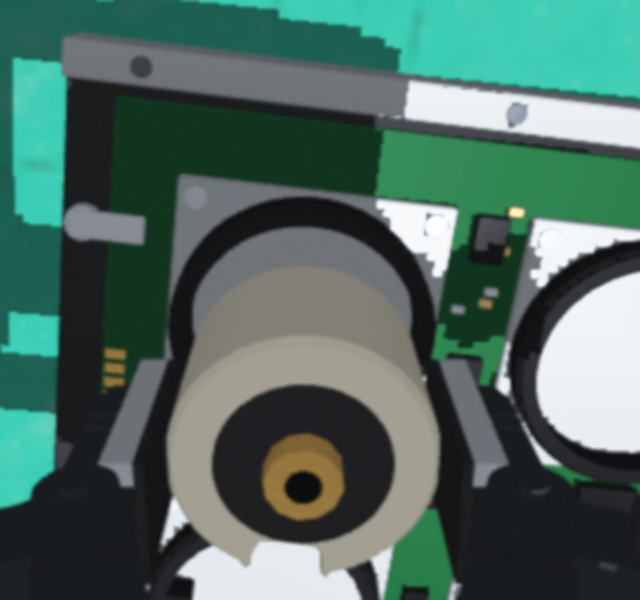

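Run:
```python
from plant import *
from h import *
r=read_camera("wrist"); s=get_state(); z=s["eef_pos"][2]+.0005
b=at_z(r,(303/2+170,487/2+130),z+.006); M=R.from_quat(s["tcp_rot"]).as_matrix(); print((M.T@(b-s["eef_pos"])*1000).round(1))
drawcoil(r,b[:2],z,268.65,"ov6",(240,280,410,440),4)
```

```text
[-4.   0.8 -6.5]
```

View pics/ov6.png

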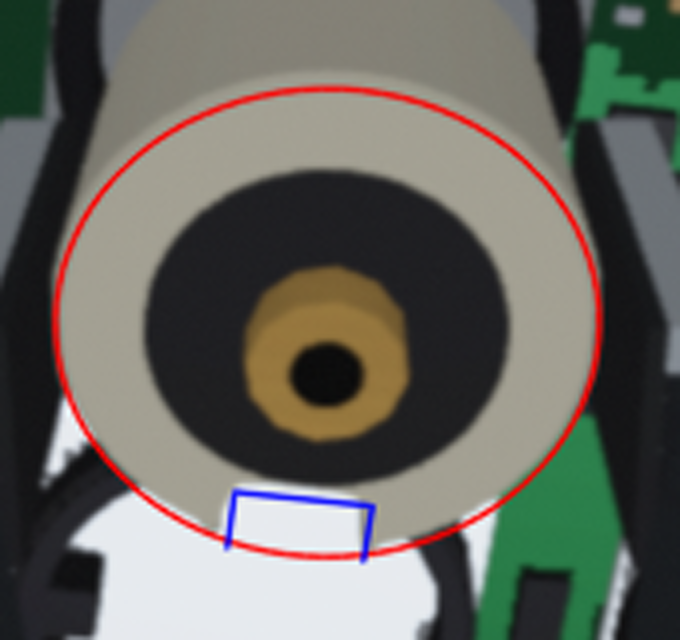

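```bash
python3 -m crank '[[1,0.18,0,1.2,0,0,0],[1,0,0,0,0,0,0],[1,0,0,0,0,0,0]]'; python3 -m crank '[[1,0,0,0.4,0,0,0],[1,0,0,0.3,0,0,0],[1,0,0,0,0,0,0]]'
python3 - <<'E'
from plant import *
from h import *
r=read_camera("wrist"); s=get_state(); save(r,"wr12",(170,130,490,430),2); print(s["contact_force"])
mv(s,[.575,.085,.046],95.6)
E
```

```text
time: 17.2
eef_pos: [0.5735, 0.0872, 0.057]
tcp_rot: [0.671, 0.742, -0.0, -0.0]
contact_force: [0.0, -0.6, -1.1]
opening: 0.562
time: 17.5
eef_pos: [0.5735, 0.087, 0.0497]
tcp_rot: [0.671, 0.742, -0.0, -0.0]
contact_force: [-1.2, 0.5, -1.1]
opening: 0.561
[ 0.27830755 -0.20818227 -0.60957579]
eef [0.5737 0.087  0.0499] yaw 95.7 tilt [-0.05  0.  ] shift cm [-0.21  0.11  0.39] wz 0.1
```

View pics/wr12.png

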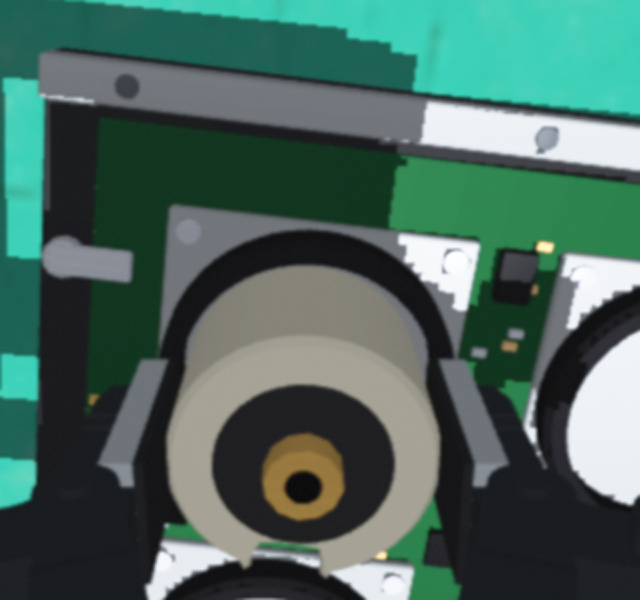

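```bash
python3 -m crank '[[1,0,0,0.4,0,0,0],[1,0,0,0.15,0,0,0],[1,0,0,0,0,0,0]]'; python3 -m crank '[[-0.5,0,0,0,0,0,0],[-0.5,0,0,0,0,0,0],[-0.5,0,0,0,0,0,0]]'
```

```text
time: 17.85
eef_pos: [0.5745, 0.0869, 0.0461]
tcp_rot: [0.671, 0.742, 0.0, 0.0]
contact_force: [-1.7, 0.5, 5.9]
opening: 0.56
time: 18.15
eef_pos: [0.574, 0.087, 0.0447]
tcp_rot: [0.671, 0.742, 0.0, 0.0]
contact_force: [1.0, 0.2, 0.7]
opening: 0.751
```

```bash
python3 -m crank '[[-0.5,0,0,-1,0,0,0],[-0.5,0,0,-3,0,0,0],[-0.5,0,0,-4.5,0,0,-4.3],[-0.5,0,0,-4,0,0,0],[-1,4,-1.55,0,0,0,0]]'; python3 -m crank '[[-1,4,-1.55,0,0,0,0],[-1,4,-1.55,0,0,0,0],[-1,4,-1.55,0,0,0,0],[-1,4,-1.55,0,0,0,0],[-1,4,-1.55,0,0,0,0]]'; python3 -m crank '[[-1,0,0,0,0,0,0],[-1,0,0,0,0,0,0],[-1,0,0,0,0,0,0]]'
python3 - <<'E'
from plant import *
from h import *
r=read_camera("wrist"); s=get_state(); save(r,"wr13")
mv(s,[.441,.3073,.038],100)
for k in place_of("coil_a","wrist"):
    p=at_z(r,k["location"],.01); f=coilfit(r,p[:2]); print(round(k["p"],2),np.round(k["location"]),p.round(4),f[0].round(4),f[1],round(f[2],2),f[3].round())
f=coilfit(r,[.441,.3073]); print(f[:4]); drawcoil(r,f[0],.046,f[3],"ov7",(220,130,420,290),3.5)
E
```

```text
time: 18.65
eef_pos: [0.5582, 0.1216, 0.1789]
tcp_rot: [0.644, 0.765, 0.005, 0.007]
contact_force: [0.7, 1.1, 0.3]
opening: 0.894
time: 19.15
eef_pos: [0.4396, 0.3085, 0.1707]
tcp_rot: [0.643, 0.766, 0.001, 0.0]
contact_force: [0.5, -0.3, -1.1]
opening: 0.997
time: 19.45
eef_pos: [0.4412, 0.3066, 0.1702]
tcp_rot: [0.643, 0.766, 0.0, 0.0]
contact_force: [-0.5, -0.2, -0.1]
opening: 1.0
eef [0.4414 0.3063 0.1701] yaw 99.9 tilt [ 0.03 -0.01] shift cm [ 0.11 -0.02 13.21] wz -0.1
0.68 [319. 231.] [0.4407 0.3064 0.01  ] [0.4407 0.3106] 90 1.63 296.0
0.59 [328. 132.] [0.435  0.3766 0.01  ] [0.4321 0.3779] 90 0.33 186.0
(array([0.44076159, 0.31066884]), 90, np.float64(1.484105489573973), np.float64(296.1560618182821))
```

View pics/wr13.png

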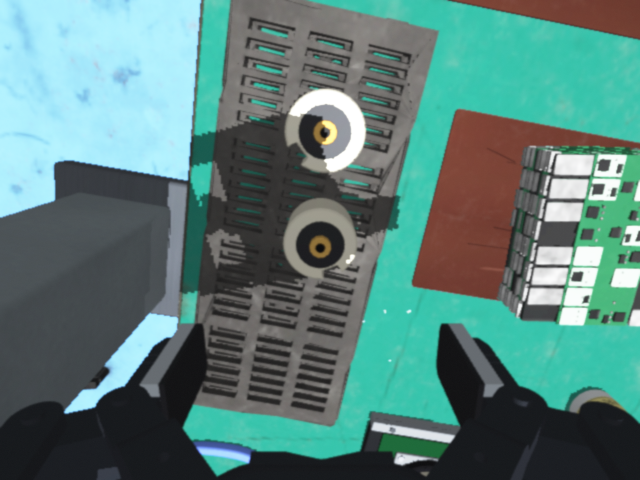

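View pics/ov7.png

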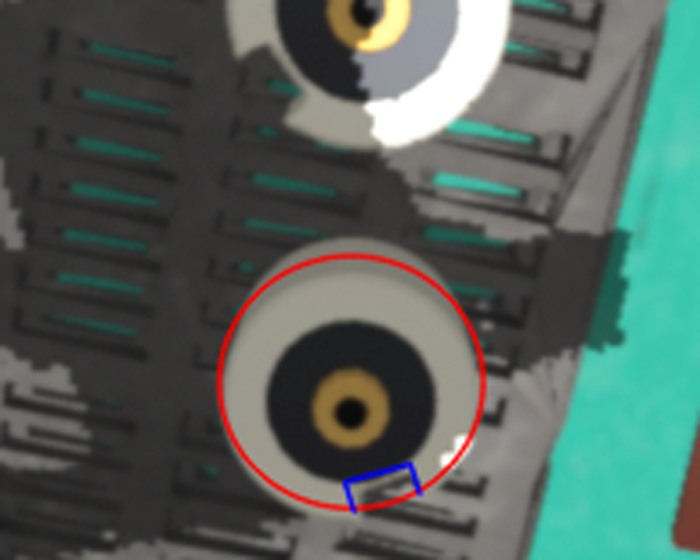

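Run:
```python
from plant import *
from h import *
r=read_camera("wrist"); b=at_z(r,(320.3,246.6),.052)[:2]; print(b); mv(get_state(),[*b,.038],100)
drawcoil(r,b,.046,300,"ov8",(220,130,420,290),3.5)
```

```text
[0.44166349 0.30771261]
eef [0.4414 0.3061 0.17  ] yaw 99.9 tilt [ 0.01 -0.01] shift cm [ 0.15  0.05 13.2 ] wz -0.1
```

View pics/ov8.png

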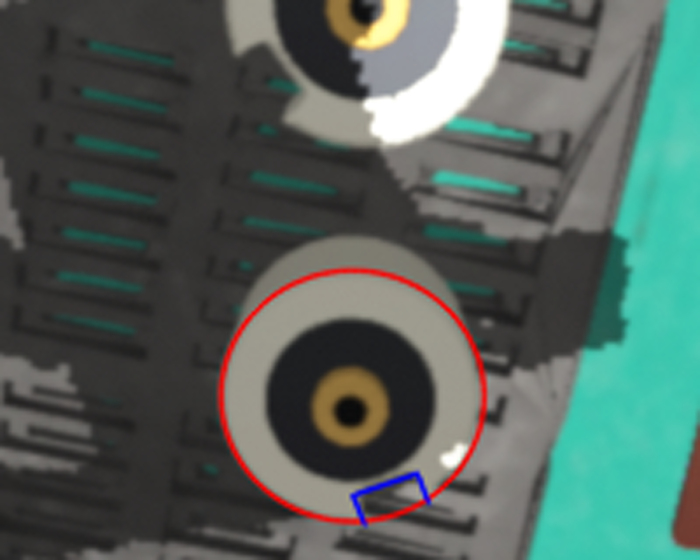

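```bash
python3 -m crank '[[-1,0.12,0.05,4,0,0,0],[-1,0,0,4,0,0,0],[-1,0,0,3.2,0,0,0],[-1,0,0,1.9,0,0,0],[-1,0,0,0,0,0,0]]'; python3 -m crank '[[-1,0,0,0,0,0,0],[1,0,0,0,0,0,0],[1,0,0,0,0,0,0],[1,0,0,0,0,0,0],[1,0,0,0,0,0,0]]' 40; python3 -m crank '[[1,0,0,0,0,0,0],[1,0,0,0,0,0,0]]'
```

```text
time: 20.1
eef_pos: [0.439, 0.3064, 0.0354]
tcp_rot: [0.643, 0.766, -0.003, -0.002]
contact_force: [-0.5, -0.1, 0.2]
opening: 0.997
time: 20.6
eef_pos: [0.442, 0.3089, 0.0407]
tcp_rot: [0.643, 0.766, 0.001, 0.001]
contact_force: [-0.4, -1.0, 5.8]
opening: 0.558
time: 20.8
eef_pos: [0.442, 0.3089, 0.0407]
tcp_rot: [0.643, 0.766, 0.001, 0.001]
contact_force: [-0.5, -0.9, 6.2]
opening: 0.554
```

```bash
python3 -m crank '[[1,0,0,-3,0,0,0],[1,0,0,-4,0,0,0],[1,0,0,-3,0,0,-8.43],[1,0,0,0,0,0,-8.43],[1,0,0,0,0,0,-8.43]]'; python3 -m crank '[[1,0,0,0,0,0,-8.43],[1,0,0,0,0,0,-8.43],[1,0,0,0,0,0,-8.43],[1,0,0,0,0,0,-8.43]]'; python3 -m crank '[[1,-4.05,-1.9,0,0,0,0],[1,-4.05,-1.9,0,0,0,0],[1,-4.05,-1.9,0,0,0,0],[1,-4.05,-1.9,0,0,0,0],[1,-4.05,-1.9,0,0,0,0]]'; python3 -m crank '[[1,-4.05,-1.9,0,0,0,0],[1,-4,-1.9,0,0,0,0],[1,0,0,3,0,0,0],[1,0,0,3,0,0,0],[1,0,0,1,0,0,0]]'; python3 -m crank '[[1,0,0,0,0,0,0],[1,0,0,0,0,0,0]]'
python3 - <<'E'
from plant import *
from h import *
r=read_camera("wrist"); s=get_state(); save(r,"wr14",(170,130,490,430),2)
mv(s,[.6587,.0832,.046],159)
for c in [(.6587,.0832)]:
    for rad,i in((.0318,False),(.0268,True)):
        f=ringfit(r,c,.023,rad,i); print(c,f[0].round(4),f[1],round(f[2]*1000,2))
z=s["eef_pos"][2]+.0005
b=at_z(r,(322,370.5),z+.006)
drawcoil(r,b[:2],z,358.65,"ov9",(240,280,410,440),4)
E
```

```text
time: 21.3
eef_pos: [0.4415, 0.3088, 0.1405]
tcp_rot: [0.457, 0.89, 0.001, 0.001]
contact_force: [-0.7, 1.1, -2.5]
opening: 0.557
time: 21.7
eef_pos: [0.4404, 0.3084, 0.1386]
tcp_rot: [0.179, 0.984, -0.0, -0.0]
contact_force: [-0.0, -0.3, -0.6]
opening: 0.555
time: 22.2
eef_pos: [0.5966, 0.146, 0.1386]
tcp_rot: [0.182, 0.983, 0.0, -0.0]
contact_force: [0.5, 1.2, -1.6]
opening: 0.558
time: 22.7
eef_pos: [0.6547, 0.0826, 0.0643]
tcp_rot: [0.182, 0.983, -0.001, -0.004]
contact_force: [-0.6, 1.1, -3.1]
opening: 0.558
time: 22.9
eef_pos: [0.6581, 0.0834, 0.0699]
tcp_rot: [0.182, 0.983, 0.0, 0.001]
contact_force: [-0.7, 0.1, -0.2]
opening: 0.556
eef [0.6587 0.0834 0.0708] yaw 159.1 tilt [ 0.18 -0.  ] shift cm [-0.   -0.02  2.48] wz 0.1
(0.6587, 0.0832) [0.6578 0.0838] 67 0.59
(0.6587, 0.0832) [0.6594 0.0833] 65 0.02
```

View pics/wr14.png

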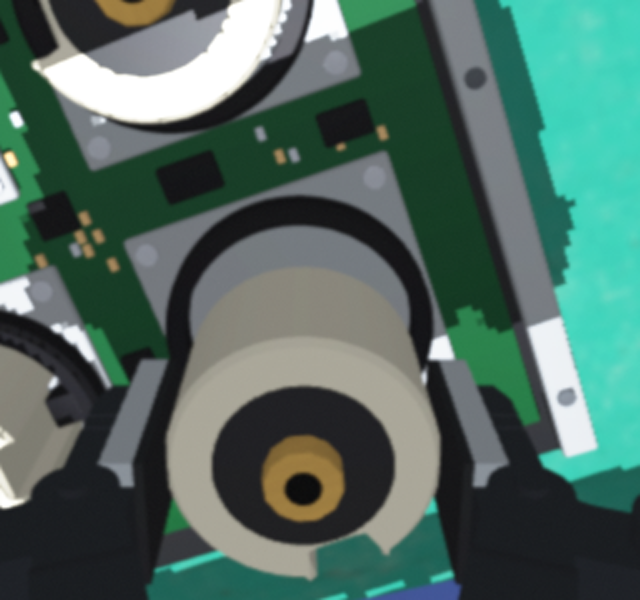

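View pics/ov9.png

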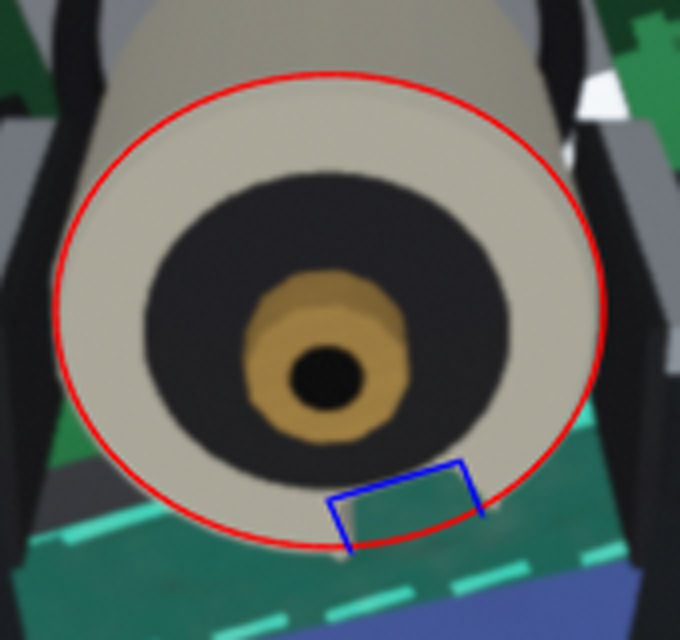

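Run:
```python
from plant import *
from h import *
r=read_camera("wrist"); s=get_state()
z=s["eef_pos"][2]+.0005
b=at_z(r,(321.8,373.3),z+.006)
drawcoil(r,b[:2],z,361.5,"ov10",(240,280,410,440),4)
```

```text
(no output)
```

View pics/ov10.png

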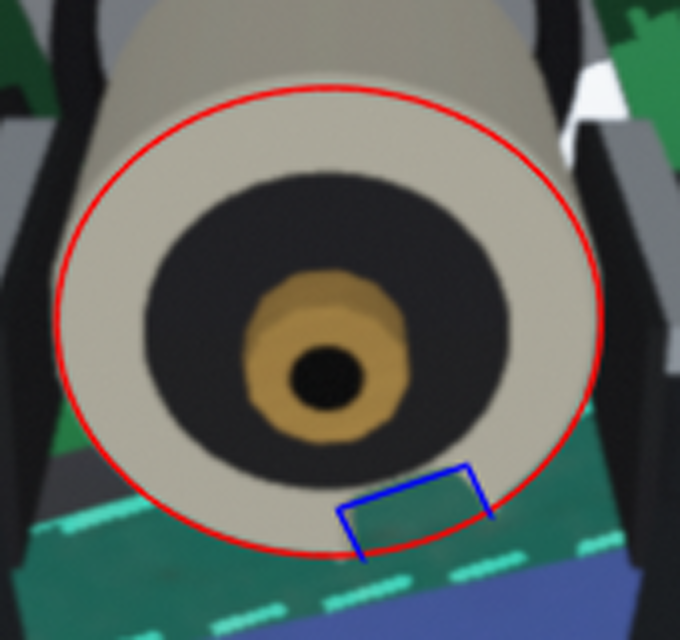

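```bash
python3 -m crank '[[1,0.18,0,1.2,0,0,3],[1,0,0,0,0,0,0],[1,0,0,0,0,0,0]]'; python3 -m crank '[[1,0,0,0.4,0,0,0],[1,0,0,0.3,0,0,0],[1,0,0,0,0,0,0]]'
python3 - <<'E'
from plant import *
from h import *
r=read_camera("wrist"); s=get_state(); save(r,"wr15",(170,130,490,430),2); print(s["contact_force"])
mv(s,[.6587,.0832,.046],156)
E
```

```text
time: 23.3
eef_pos: [0.6563, 0.0839, 0.0579]
tcp_rot: [0.207, 0.978, 0.0, 0.001]
contact_force: [0.3, -0.5, -0.8]
opening: 0.557
time: 23.6
eef_pos: [0.6556, 0.0836, 0.0494]
tcp_rot: [0.207, 0.978, -0.0, -0.0]
contact_force: [-0.5, -0.4, -1.8]
opening: 0.556
[ 0.18810919  0.23260095 -1.34859203]
eef [0.6557 0.0836 0.0495] yaw 156.1 tilt [-0.04  0.  ] shift cm [-0.29  0.08  0.35] wz 0.1
```

View pics/wr15.png

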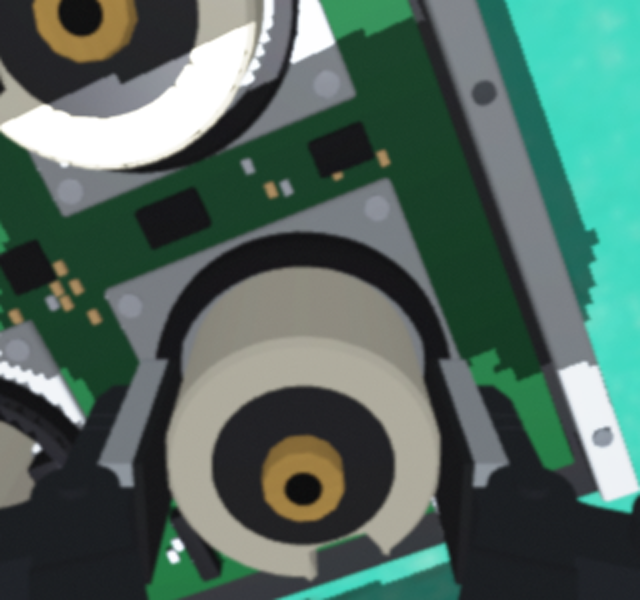

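In the collar past the key top with no force. Pressing to the floor, then releasing and going for coil 1.

```bash
python3 -m crank '[[1,0,0,0.4,0,0,0],[1,0,0,0.15,0,0,0],[1,0,0,0,0,0,0]]'; python3 -m crank '[[-0.5,0,0,0,0,0,0],[-0.5,0,0,0,0,0,0],[-0.5,0,0,0,0,0,0]]'
```

```text
time: 23.95
eef_pos: [0.6566, 0.0836, 0.0458]
tcp_rot: [0.208, 0.978, 0.0, 0.0]
contact_force: [-2.8, -1.5, 5.1]
opening: 0.554
time: 24.25
eef_pos: [0.6558, 0.0837, 0.044]
tcp_rot: [0.208, 0.978, -0.0, -0.0]
contact_force: [0.2, -0.0, 0.8]
opening: 0.749
```

```bash
python3 -m crank '[[-0.5,0,0,-1,0,0,0],[-0.5,0,0,-3,0,0,0],[-0.5,0,0,-4.5,0,0,-7.2],[-0.5,0,0,-4,0,0,-7.2],[-1,0,0,0,0,0,-7.2]]'; python3 -m crank '[[-1,0,0,0,0,0,-7.2],[-1,2.46,3.91,0,0,0,0],[-1,2.46,3.91,0,0,0,0],[-1,2.46,3.91,0,0,0,0],[-1,2.46,3.91,0,0,0,0]]'; python3 -m crank '[[-1,2.46,3.91,0,0,0,0],[-1,2.46,3.91,0,0,0,0],[-1,2.46,3.91,0,0,0,0],[-1,2.46,3.91,0,0,0,0],[-1,0,0,0,0,0,0]]'; python3 -m crank '[[-1,0,0,0,0,0,0],[-1,0,0,0,0,0,0]]'
python3 - <<'E'
from plant import *
from h import *
r=read_camera("wrist"); s=get_state(); save(r,"wr16")
mv(s,[.4323,.378,.038],185)
for k in place_of("coil_a","wrist"):
    p=at_z(r,k["location"],.01); f=coilfit(r,p[:2]); print(round(k["p"],2),np.round(k["location"]),p.round(4),f[0].round(4),f[1],round(f[2],2),f[3].round())
f=coilfit(r,[.4323,.378]); print(f[:4]); drawcoil(r,f[0],.046,f[3],"ov11",(220,130,420,290),3.5)
E
```

```text
time: 24.75
eef_pos: [0.6603, 0.0836, 0.179]
tcp_rot: [0.018, 1.0, -0.0, 0.008]
contact_force: [-0.1, -0.5, 1.1]
opening: 0.899
time: 25.25
eef_pos: [0.5436, 0.2323, 0.1701]
tcp_rot: [-0.042, 0.999, 0.0, 0.0]
contact_force: [0.7, 0.4, 0.4]
opening: 0.999
time: 25.75
eef_pos: [0.4301, 0.3823, 0.1701]
tcp_rot: [-0.045, 0.999, 0.001, -0.0]
contact_force: [-0.4, -0.2, -0.4]
opening: 1.001
time: 25.95
eef_pos: [0.4341, 0.3783, 0.1698]
tcp_rot: [-0.042, 0.999, 0.0, 0.0]
contact_force: [1.0, -0.4, -1.1]
opening: 1.002
eef [0.4343 0.3779 0.1697] yaw -175.2 tilt [0.04 0.  ] shift cm [ 0.21  0.03 13.17] wz -0.2
0.95 [321. 229.] [0.4341 0.3786 0.01  ] [0.4303 0.3777] 90 0.62 228.0
(array([0.43031192, 0.37772188]), 90, np.float64(0.5857327205097737), np.float64(228.1739625708246))
```

View pics/wr16.png

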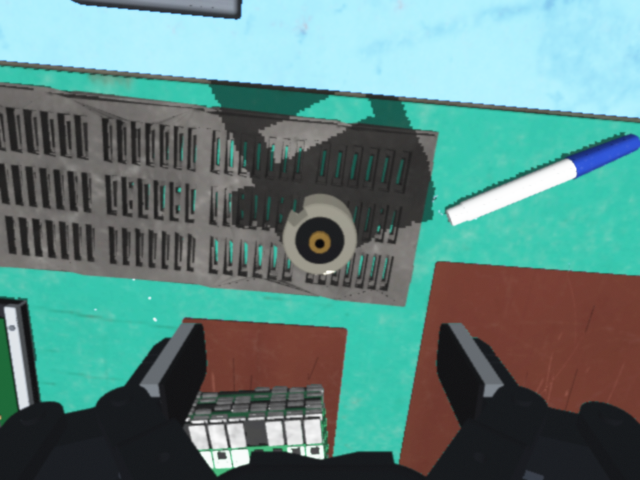

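View pics/ov11.png

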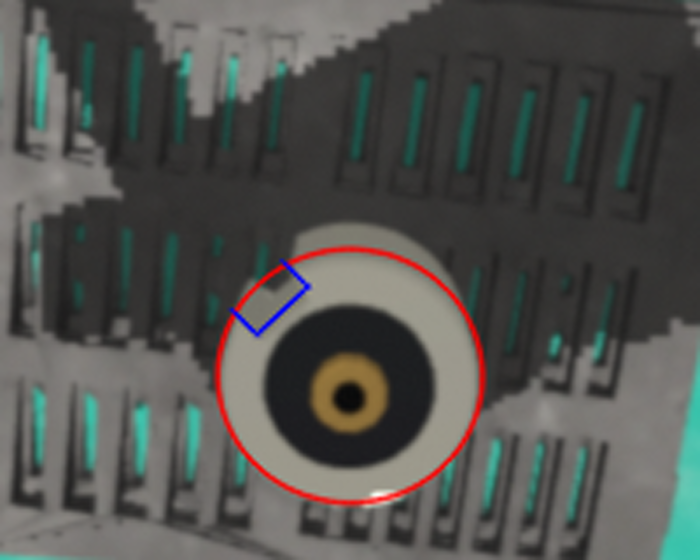

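Run:
```python
from plant import *
from h import *
r=read_camera("wrist"); b=at_z(r,(319.7,242),.052)[:2]; print(b); mv(get_state(),[*b,.038],185)
drawcoil(r,b,.046,227,"ov12",(220,130,420,290),3.5)
```

```text
[0.43134152 0.37741106]
eef [0.4344 0.3777 0.1694] yaw -175.3 tilt [ 0.01 -0.  ] shift cm [ 0.31 -0.   13.14] wz -0.3
```

View pics/ov12.png

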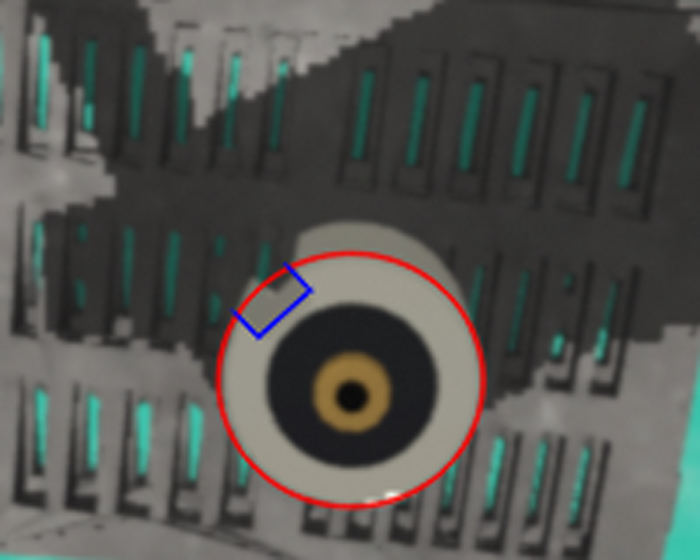

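```bash
python3 -m crank '[[-1,0.2,0,4,0,0,0],[-1,0,0,4,0,0,0],[-1,0,0,3.2,0,0,0],[-1,0,0,1.8,0,0,0],[-1,0,0,0,0,0,0]]'; python3 -m crank '[[-1,0,0,0,0,0,0],[1,0,0,0,0,0,0],[1,0,0,0,0,0,0],[1,0,0,0,0,0,0],[1,0,0,0,0,0,0]]' 40; python3 -m crank '[[1,0,0,0,0,0,0],[1,0,0,0,0,0,0]]'
```

```text
time: 26.6
eef_pos: [0.4298, 0.3763, 0.0358]
tcp_rot: [-0.041, 0.999, -0.002, -0.003]
contact_force: [-0.3, 0.5, -0.1]
opening: 1.004
time: 27.1
eef_pos: [0.4326, 0.3792, 0.0413]
tcp_rot: [-0.042, 0.999, 0.001, 0.001]
contact_force: [-0.4, -1.7, 6.1]
opening: 0.557
time: 27.3
eef_pos: [0.4326, 0.3792, 0.0413]
tcp_rot: [-0.042, 0.999, 0.001, 0.001]
contact_force: [-0.8, -1.3, 5.8]
opening: 0.555
```

```bash
python3 -m crank '[[1,0,0,-3,0,0,0],[1,0,0,-4,0,0,0],[1,0,0,-3,0,0,8.05],[1,0,0,0,0,0,8.05],[1,0,0,0,0,0,8.05]]'; python3 -m crank '[[1,0,0,0,0,0,8.05],[1,0,0,0,0,0,8.05],[1,0,0,0,0,0,8.05],[1,-4.02,-1.98,0,0,0,0],[1,-4.02,-1.98,0,0,0,0]]'; python3 -m crank '[[1,-4.02,-1.98,0,0,0,0],[1,-4.02,-1.98,0,0,0,0],[1,-4.02,-1.98,0,0,0,0],[1,-4.02,-1.98,0,0,0,0],[1,-4.02,-1.98,0,0,0,0]]'; python3 -m crank '[[1,-4.02,-1.98,0,0,0,0],[1,-4.02,-1.98,0,0,0,0],[1,0,0,3,0,0,0],[1,0,0,3,0,0,0],[1,0,0,1,0,0,0]]'; python3 -m crank '[[1,0,0,0,0,0,0],[1,0,0,0,0,0,0]]'
python3 - <<'E'
from plant import *
from h import *
r=read_camera("wrist"); s=get_state(); save(r,"wr17",(170,130,490,430),2)
mv(s,[.5727,.001,.046],136.5)
for c in [(.5727,.001)]:
    for rad,i in((.0318,False),(.0268,True)):
        f=ringfit(r,c,.023,rad,i); print(c,f[0].round(4),f[1],round(f[2]*1000,2))
z=s["eef_pos"][2]+.0005
b=at_z(r,(321.8,370),z+.006)
drawcoil(r,b[:2],z,178.65,"ov13",(240,280,410,440),4)
E
```

```text
time: 27.8
eef_pos: [0.4318, 0.379, 0.1409]
tcp_rot: [0.171, 0.985, 0.001, 0.001]
contact_force: [0.6, 0.2, -1.7]
opening: 0.555
time: 28.3
eef_pos: [0.4619, 0.2943, 0.1389]
tcp_rot: [0.369, 0.93, -0.0, -0.0]
contact_force: [-0.0, -0.4, -1.5]
opening: 0.558
time: 28.8
eef_pos: [0.5402, 0.0828, 0.1391]
tcp_rot: [0.37, 0.929, 0.0, -0.0]
contact_force: [0.5, 0.9, -1.6]
opening: 0.554
time: 29.3
eef_pos: [0.5685, 0.0003, 0.0655]
tcp_rot: [0.371, 0.929, -0.001, -0.004]
contact_force: [-0.5, -0.4, -1.6]
opening: 0.557
time: 29.5
eef_pos: [0.572, 0.0006, 0.0702]
tcp_rot: [0.37, 0.929, 0.0, 0.001]
contact_force: [1.0, 0.8, -0.5]
opening: 0.56
eef [0.5725 0.0006 0.0709] yaw 136.6 tilt [ 0.15 -0.03] shift cm [0.02 0.04 2.49] wz 0.1
(0.5727, 0.001) [0.5722 0.0025] 76 0.59
(0.5727, 0.001) [0.5738 0.0011] 62 0.32
```

View pics/wr17.png

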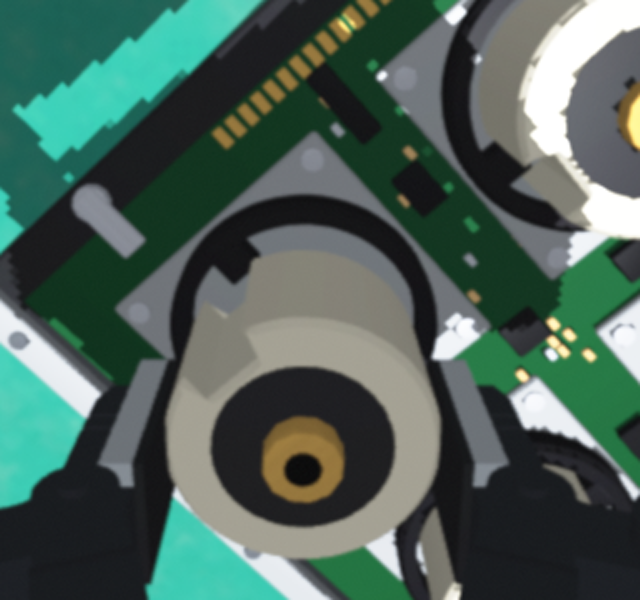

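View pics/ov13.png

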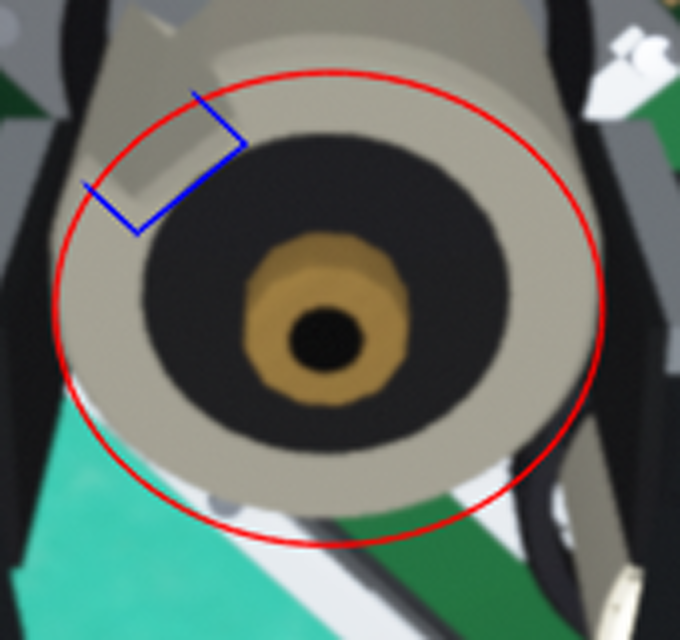

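```bash
python3 -m crank '[[1,-0.08,0.03,1.2,0,0,0],[1,0,0,0,0,0,0],[1,0,0,0,0,0,0]]'; python3 -m crank '[[1,0,0,0.4,0,0,0],[1,0,0,0.3,0,0,0],[1,0,0,0,0,0,0]]'
python3 - <<'E'
from plant import *
from h import *
r=read_camera("wrist"); s=get_state(); save(r,"wr18",(170,130,490,430),2); print(s["contact_force"])
mv(s,[.5727,.001,.046],136.5)
E
```

```text
time: 29.85
eef_pos: [0.5721, 0.0002, 0.0572]
tcp_rot: [0.37, 0.929, -0.0, -0.0]
contact_force: [0.9, 0.0, -1.9]
opening: 0.556
time: 30.15
eef_pos: [0.572, 0.0001, 0.0498]
tcp_rot: [0.37, 0.929, -0.0, -0.0]
contact_force: [0.6, -0.5, -2.2]
opening: 0.557
[ 0.14724842  0.91756289 -0.96096413]
eef [0.572 0.    0.05 ] yaw 136.5 tilt [-0.03  0.01] shift cm [0.02 0.12 0.4 ] wz 0.0
```

View pics/wr18.png

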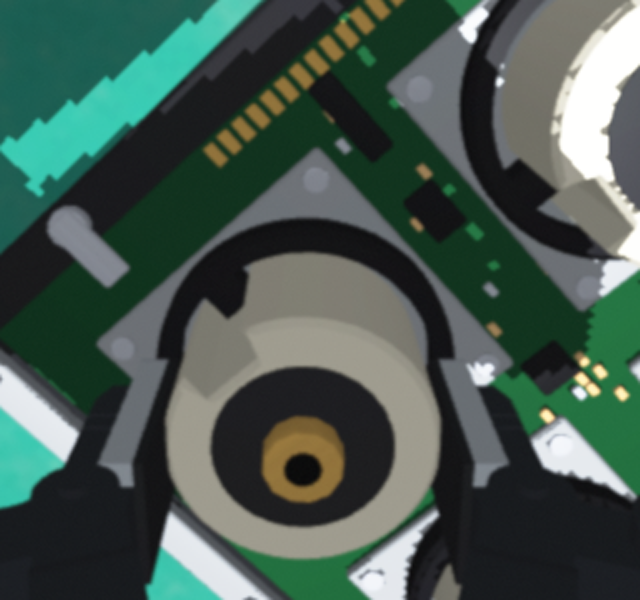

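```bash
python3 -m crank '[[1,0,0,0.4,0,0,0],[1,0,0,0.15,0,0,0],[1,0,0,0,0,0,0]]'; python3 -m crank '[[-0.4,0,0,0,0,0,0],[-0.4,0,0,0,0,0,0],[-0.4,0,0,0,0,0,0]]'; python3 -m crank '[[-0.4,0,0,-1,0,0,0],[-0.4,0,0,-3,0,0,0],[-0.4,0,0,-4.5,0,0,-7],[-0.4,0,0,-4.5,0,0,-7],[-0.13,0,0,-4.5,0,0,-6]]'; python3 -m crank '[[-0.13,0,0,-3,0,0,0],[-0.13,0,0,0,0,0,0],[-0.13,0,0,0,0,0,0]]'
python3 - <<'E'
from plant import *
from h import *
r=read_camera("wrist"); s=get_state(); save(r,"wr19"); mv(s,[.59,-.2,.25],156.4)
r=read_camera("side"); save(r,"side1",(180,200,400,340),3.5)
E
```

```text
time: 30.5
eef_pos: [0.5728, -0.0001, 0.0463]
tcp_rot: [0.37, 0.929, -0.0, 0.0]
contact_force: [-4.1, 0.9, 7.3]
opening: 0.557
time: 30.8
eef_pos: [0.5722, -0.0, 0.0447]
tcp_rot: [0.37, 0.929, 0.0, -0.0]
contact_force: [-0.5, 0.2, 0.1]
opening: 0.701
time: 31.3
eef_pos: [0.572, 0.0, 0.2222]
tcp_rot: [0.201, 0.98, 0.0, 0.0]
contact_force: [0.1, 0.5, -1.7]
opening: 0.566
time: 31.6
eef_pos: [0.5725, -0.0, 0.2512]
tcp_rot: [0.203, 0.979, 0.0, 0.001]
contact_force: [-0.4, 0.1, -1.0]
opening: 0.564
eef [5.717e-01 1.000e-04 2.493e-01] yaw 156.5 tilt [-0.06  0.01] shift cm [ -9.65 -17.63  -0.08] wz 0.1
```

View pics/wr19.png

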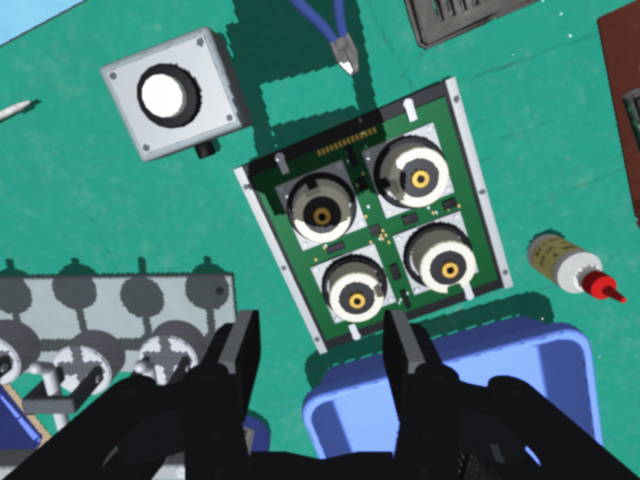

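View pics/side1.png

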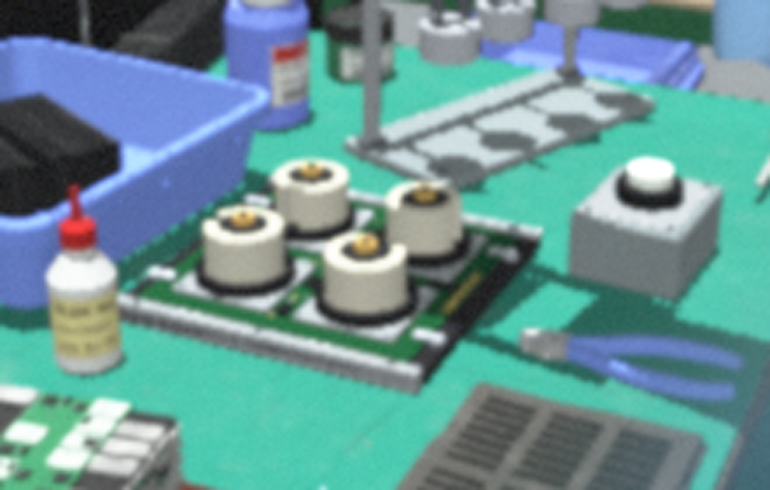

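Run:
```python
from plant import *
from h import *
r=read_camera("wrist"); s=get_state()
for p in [(421,179),(322,216),(450,270),(357,301)]: print(at_z(r,p,.057).round(4))
print([round(k["p"],2) for k in place_of("coil_a","wrist")])
mv(s,[.615,-.14,.25],156.4)
```

```text
[0.5727 0.0861 0.057 ]
[0.5691 0.0029 0.057 ]
[0.655  0.0836 0.057 ]
[0.6505 0.0008 0.057 ]
[0.89, 0.76, 0.68, 0.57]
eef [5.712e-01 2.000e-04 2.477e-01] yaw 156.5 tilt [-0.22  0.04] shift cm [ -9.6  -11.11  -0.26] wz 0.1
```

```bash
python3 -m crank '[[-0.13,-3.2,-3.7,0,0,0,0],[-0.13,-3.2,-3.7,0,0,0,0],[-0.13,-3.2,-3.7,0,0,0,0],[-0.13,0,0,0,0,0,0],[-0.13,0,0,0,0,0,0]]'; python3 -m crank '[[-0.13,0,0,0,0,0,0],[-0.13,0,0,0,0,0,0]]'
python3 - <<'E'
from plant import *
from h import *
r=read_camera("wrist"); s=get_state(); save(r,"wr20"); mv(s,[.615,-.14,.147],156.4)
for n,z in {"weight_a":.095,"hook_a":.154}.items():
    for k in place_of(n,"wrist"): print(n,round(k["p"],2),np.round(k["location"],1),np.round(at_z(r,k["location"],z)*1000,1))
E
```

```text
time: 32.3
eef_pos: [0.6155, -0.1408, 0.2478]
tcp_rot: [0.204, 0.979, 0.001, -0.002]
contact_force: [-0.5, 0.5, 0.6]
opening: 0.56
time: 32.5
eef_pos: [0.6157, -0.1386, 0.2493]
tcp_rot: [0.203, 0.979, 0.0, -0.001]
contact_force: [-0.4, 0.2, 0.6]
opening: 0.567
eef [ 0.6158 -0.1386  0.2496] yaw 156.6 tilt [-0.03  0.02] shift cm [ 1.000e-02 -1.600e-01  1.026e+01] wz 0.2
weight_a 0.86 [134.1 227.9] [ 560.1 -260.3   95. ]
weight_a 0.85 [ 43.3 235.6] [ 538.9 -323.9   95. ]
weight_a 0.81 [315.2 228.1] [ 611.9 -140.3   95. ]
weight_a 0.78 [224.5 245.6] [ 597.8 -206.6   95. ]
weight_a 0.56 [201.3 254.9] [ 597.4 -225.7   95. ]
hook_a 0.97 [315.9 256.7] [ 613.4 -139.6  154. ]
hook_a 0.86 [ 87.4 259.2] [ 562.  -262.8  154. ]
hook_a 0.61 [203.1 257. ] [ 587.5 -200.1  154. ]
```

View pics/wr20.png

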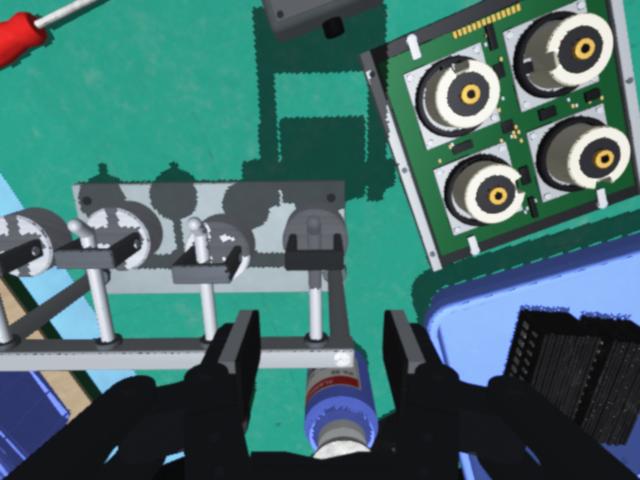

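Run:
```python
from plant import *
from h import *
r=read_camera("wrist"); s=get_state(); save(r,"wr21",(180,170,420,370),3)
mv(s,[.6134,-.1398,.147],156.4)
for p in [(287,250),(343,250),(287,270),(343,270)]: print(at_z(r,p,.159).round(4))
a=at_z(r,(0,347),.159);b=at_z(r,(340,353),.159);print(a,b,np.degrees(np.arctan2(*(b-a)[[0,1]])))
```

```text
eef [ 0.6161 -0.1391  0.2501] yaw 156.6 tilt [ 0.02 -0.01] shift cm [ 0.22 -0.17 10.31] wz 0.2
[ 0.6022 -0.1528  0.159 ]
[ 0.6148 -0.1235  0.159 ]
[ 0.6133 -0.1579  0.159 ]
[ 0.6261 -0.1282  0.159 ]
[ 0.58935783 -0.34207949  0.159     ] [ 0.67643986 -0.15091092  0.159     ] 24.490443518236646
```

View pics/wr21.png

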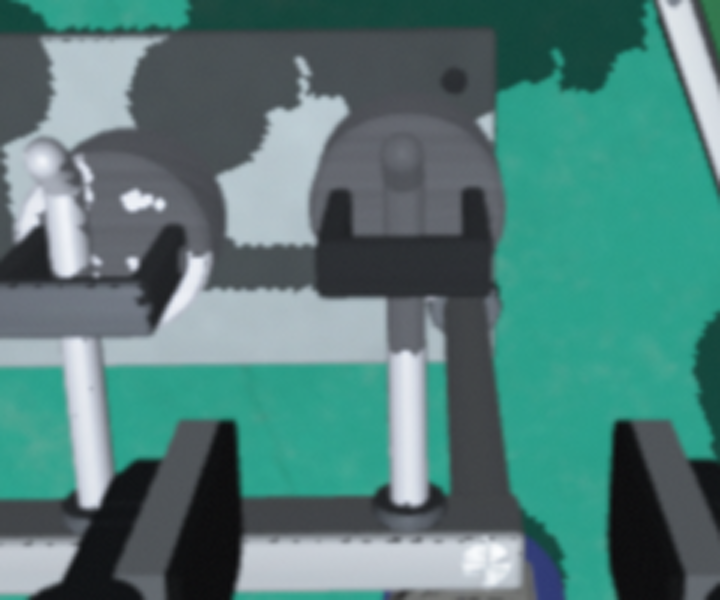

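```bash
python3 -m crank '[[-0.13,0.13,-0.2,3,0,0,1],[-0.13,0,0,3,0,0,0],[-0.13,0,0,2,0,0,0],[-0.13,0,0,1.3,0,0,0],[-0.13,0,0,0.9,0,0,0]]'; python3 -m crank '[[-0.13,0,0,0,0,0,0],[-0.13,0,0,0,0,0,0]]'
python3 - <<'E'
from plant import *
from h import *
r=read_camera("wrist"); s=get_state(); save(r,"wr22",(120,120,520,420),2); mv(s,[.614,-.1405,.147],155.5); print(s["contact_force"])
E
```

```text
time: 33.2
eef_pos: [0.6139, -0.141, 0.1469]
tcp_rot: [0.212, 0.977, 0.0, -0.0]
contact_force: [-0.3, -1.1, 0.1]
opening: 0.568
time: 33.4
eef_pos: [0.6148, -0.1415, 0.1489]
tcp_rot: [0.212, 0.977, -0.0, 0.001]
contact_force: [-0.5, -0.9, -0.6]
opening: 0.568
eef [ 0.615  -0.1416  0.1494] yaw 155.5 tilt [ 0.14 -0.05] shift cm [0.14 0.06 0.24] wz 0.0
[ 0.19429044 -0.17281751 -0.42406165]
```

View pics/wr22.png

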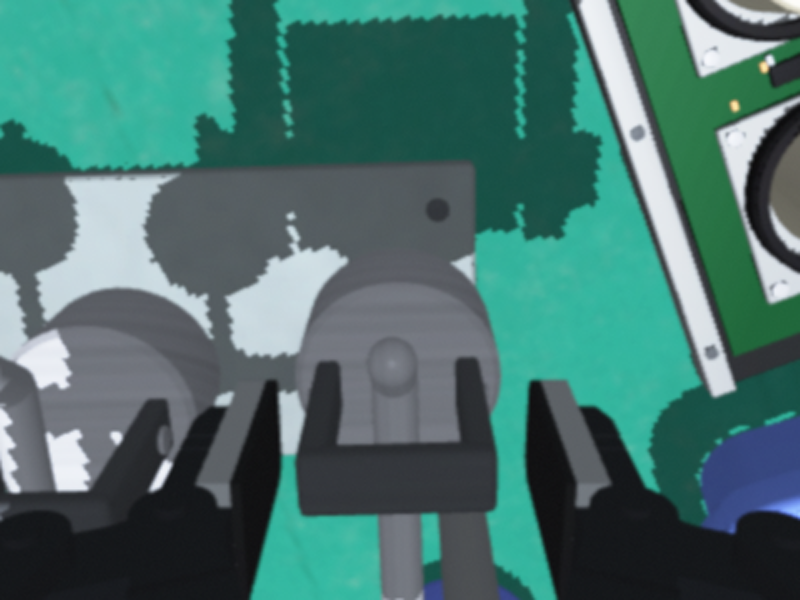

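```bash
python3 -m crank '[[1,0,-0.05,0,0,0,0],[1,0,0,0,0,0,0],[1,0,0,0,0,0,0],[1,0,0,0,0,0,0],[1,0,0,0,0,0,0]]' 70; python3 -m crank '[[1,0,0,-0.8,0,0,0],[1,0,0,-0.8,0,0,0],[1,0,0,0,0,0,0],[1,0,0,0,0,0,0]]'
```

```text
time: 33.95
eef_pos: [0.6149, -0.142, 0.1496]
tcp_rot: [0.212, 0.977, -0.0, 0.002]
contact_force: [0.3, 1.5, 5.4]
opening: 0.383
time: 34.35
eef_pos: [0.6137, -0.1418, 0.1636]
tcp_rot: [0.212, 0.977, -0.0, -0.0]
contact_force: [1.0, 0.7, -2.8]
opening: 0.382
```

```bash
python3 -m crank '[[1,1.5,0,0,0,0,0],[1,2,0,0,0,0,0],[1,2.5,0,0,0,0,0],[1,1,0,0,0,0,0],[1,0,0,0,0,0,0]]'; python3 -m crank '[[1,0,0,-2,0,0,0],[1,0,0,0,0,0,0]]';python3 - <<'E'
from plant import *
from h import *
r=read_camera("wrist"); s=get_state(); save(r,"wr23"); mv(s,[.5722,.0005,.19],155.5); print(s["contact_force"])
E
```

```text
time: 34.85
eef_pos: [0.5492, -0.1123, 0.1632]
tcp_rot: [0.212, 0.977, 0.0, -0.001]
contact_force: [0.9, -0.1, -2.0]
opening: 0.388
time: 35.05
eef_pos: [0.5527, -0.114, 0.1867]
tcp_rot: [0.212, 0.977, -0.001, 0.003]
contact_force: [0.4, -1.2, -2.0]
opening: 0.38
eef [ 0.5521 -0.1137  0.1855] yaw 155.5 tilt [ 0.26 -0.1 ] shift cm [ 2.9  11.23 -0.46] wz 0.0
[ 1.00183012 -0.35904078 -2.99329293]
```

View pics/wr23.png

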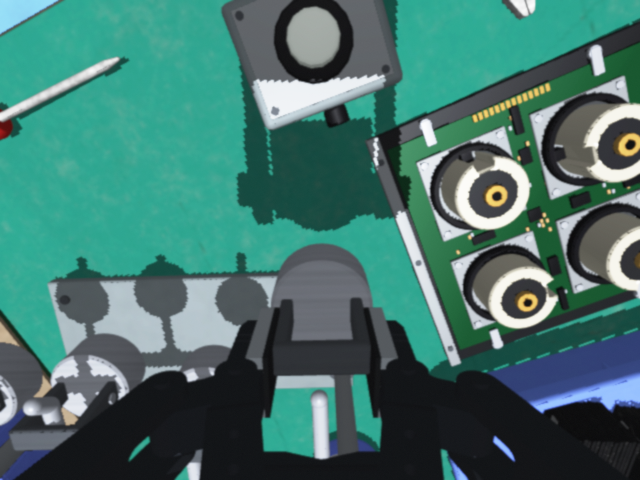

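```bash
python3 -m crank '[[1,0.97,3.74,0,0,0,0],[1,0.97,3.74,0,0,0,0],[1,0.97,3.74,0,0,0,0],[1,0,0,3,0,0,0],[1,0,0,1.5,0,0,0]]'; python3 -m crank '[[1,0,0,0,0,0,0],[1,0,0,0,0,0,0],[1,0,0,0,0,0,0]]';python3 - <<'E'
from plant import *
from h import *
r=read_camera("wrist"); s=get_state(); save(r,"wr24"); mv(s,[.5722,.0005,.1056],155.5); print(s["contact_force"])
r=read_camera("side"); save(r,"side2",(200,180,400,320),3.5)
E
```

```text
time: 35.6
eef_pos: [0.5694, 0.0025, 0.1361]
tcp_rot: [0.211, 0.978, -0.0, -0.002]
contact_force: [-1.1, 0.2, -2.4]
opening: 0.382
time: 35.9
eef_pos: [0.571, 0.0004, 0.1399]
tcp_rot: [0.213, 0.977, 0.0, 0.001]
contact_force: [0.6, 0.7, -2.2]
opening: 0.385
eef [5.711e-01 4.000e-04 1.401e-01] yaw 155.5 tilt [ 0.14 -0.03] shift cm [-0.09  0.05  3.45] wz -0.0
[ 0.30608225  0.39871524 -1.25198094]
```

View pics/wr24.png

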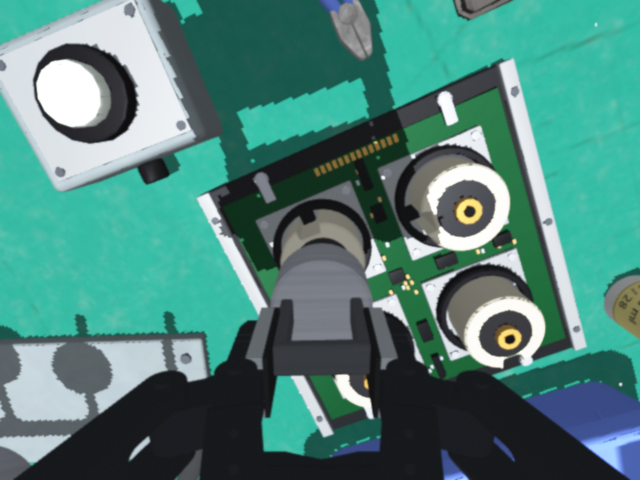

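View pics/side2.png

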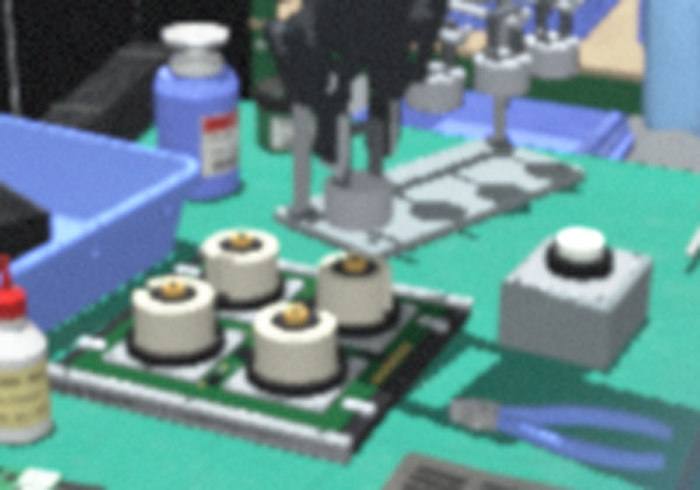

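```bash
python3 -m crank '[[1,-0.05,0.03,1.5,0,0,0],[1,0,0,1,0,0,0],[1,0,0,0.5,0,0,0],[1,0,0,0,0,0,0]]'; python3 -m crank '[[1,0,0,0.3,0,0,0],[1,0,0,0.2,0,0,0],[1,0,0,0,0,0,0]]'
```

```text
time: 36.4
eef_pos: [0.5695, 0.0016, 0.1069]
tcp_rot: [0.212, 0.977, -0.0, -0.002]
contact_force: [0.2, 0.1, -3.0]
opening: 0.381
time: 36.7
eef_pos: [0.5717, 0.0012, 0.1059]
tcp_rot: [0.212, 0.977, -0.0, 0.001]
contact_force: [-2.9, 0.5, 4.7]
opening: 0.381
```

```bash
python3 -m crank '[[-0.13,0,0,0,0,0,0],[-0.13,0,0,0,0,0,0],[-0.13,0,0,0,0,0,0]]'; python3 -m crank '[[-0.13,0,0,-1,0,0,0],[-0.13,0,0,-3,0,0,0],[-0.13,0,0,-4,0,0,0],[-0.13,0,0,-4,0,0,0],[-0.13,0,0,-3,0,0,0]]'
python3 - <<'E'
from plant import *
from h import *
s=get_state()
mv(s,[.5885,-.2,.25],155.5)
r=read_camera("wrist"); save(r,"wr25",(150,150,550,450),2)
r=read_camera("side"); save(r,"side3",(200,180,400,320),3.5)
E
```

```text
time: 37.0
eef_pos: [0.571, 0.0014, 0.104]
tcp_rot: [0.212, 0.977, 0.0, 0.0]
contact_force: [0.1, 0.2, 0.3]
opening: 0.563
time: 37.5
eef_pos: [0.5715, 0.0013, 0.2577]
tcp_rot: [0.212, 0.977, 0.0, 0.002]
contact_force: [1.1, 1.2, 0.7]
opening: 0.561
eef [0.5715 0.0013 0.2577] yaw 155.5 tilt [ 0.23 -0.04] shift cm [ -9.89 -17.62   0.79] wz 0.0
```

View pics/side3.png

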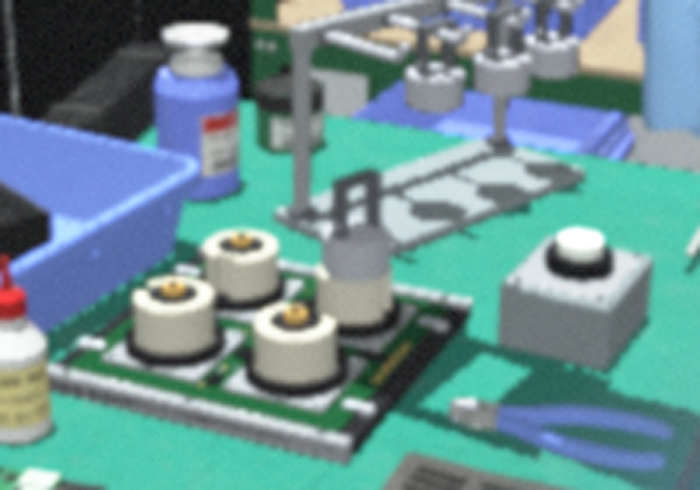

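View pics/wr25.png

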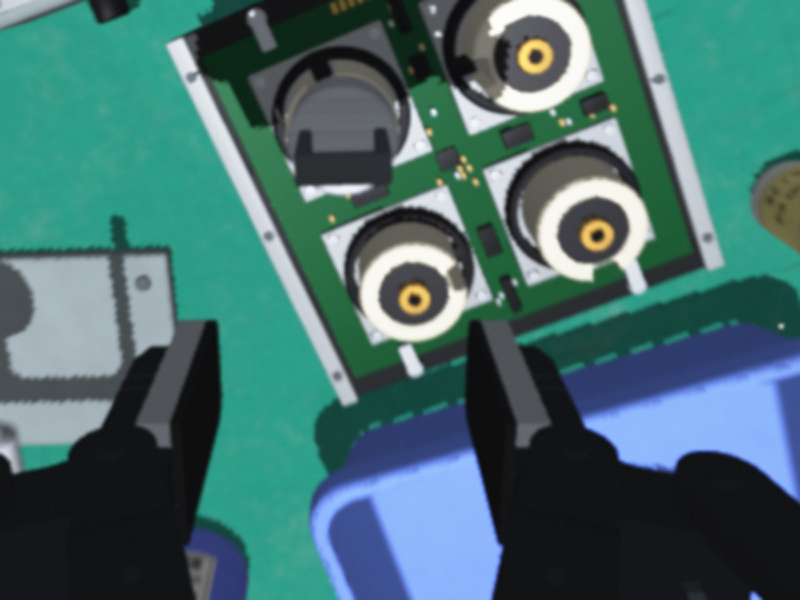

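```bash
python3 -m crank '[[-0.13,-2.45,-4.3,0,0,0,0],[-0.13,-2.45,-4.3,0,0,0,0],[-0.13,-2.45,-4.3,0,0,0,0],[-0.13,-2.45,-4.3,0,0,0,0],[-0.13,0,-0.3,0,0,0,0]]'; python3 -m crank '[[-0.13,0,0,0,0,0,0],[-0.13,0,0,0,0,0,0],[-0.13,0,0,0,0,0,0]]'
python3 - <<'E'
from plant import *
from h import *
r=read_camera("wrist"); s=get_state(); save(r,"wr26",(180,170,420,370),3); mv(s,[.5869,-.2007,.149],155.5)
for k in place_of("hook_a","wrist"): print(round(k["p"],2),np.round(k["location"],1),np.round(at_z(r,k["location"],.154)*1000,1))
E
```

```text
time: 38.1
eef_pos: [0.5871, -0.2037, 0.253]
tcp_rot: [0.215, 0.977, -0.001, -0.0]
contact_force: [-0.3, -0.3, 0.1]
opening: 0.565
time: 38.4
eef_pos: [0.5874, -0.1968, 0.2536]
tcp_rot: [0.211, 0.977, 0.0, -0.0]
contact_force: [-0.0, 0.4, 0.2]
opening: 0.562
eef [ 0.5875 -0.1968  0.2538] yaw 155.7 tilt [-0.01  0.02] shift cm [-0.11 -0.38 10.48] wz 0.2
0.74 [ 92.1 269.5] [ 538.6 -324.4  154. ]
0.61 [422.9 257. ] [ 612.9 -140.6  154. ]
0.61 [202.6 262.2] [ 561.8 -261.6  154. ]
0.6 [312.4 258. ] [ 586.4 -200.8  154. ]
```

View pics/wr26.png

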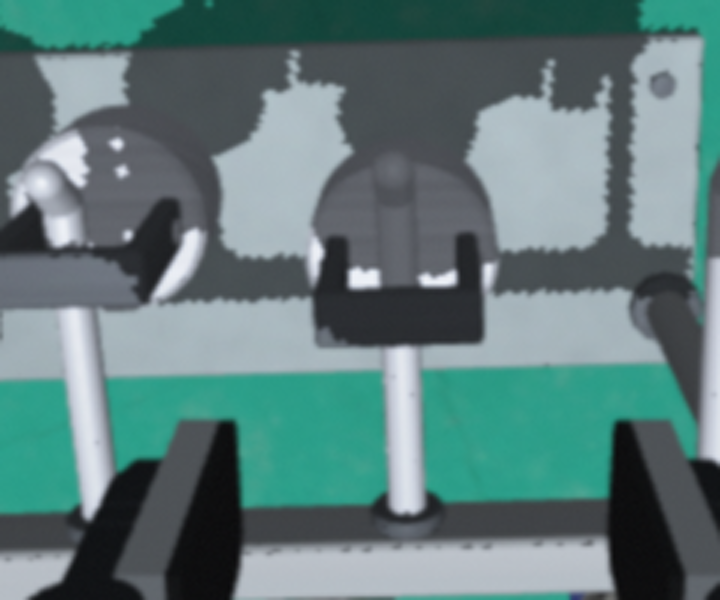

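Run:
```python
from plant import *
from h import *
r=read_camera("wrist"); s=get_state(); b=at_z(r,(313.2,275.8),.159); print(b); mv(s,[*b[:2],.149],155.5)
```

```text
[ 0.5954452  -0.20435754  0.159     ]
eef [ 0.5876 -0.1972  0.254 ] yaw 155.6 tilt [0.01 0.  ] shift cm [-1.01 -0.33 10.5 ] wz 0.1
```

```bash
python3 -m crank '[[-0.13,-1,-0.33,3,0,0,0],[-0.13,0,0,3,0,0,0],[-0.13,0,0,2.2,0,0,0],[-0.13,0,0,1.4,0,0,0],[-0.13,0,0,0.9,0,0,0]]'; python3 -m crank '[[-0.13,0,0,0,0,0,0],[-0.13,0,0,0,0,0,0]]'
python3 - <<'E'
from plant import *
from h import *
r=read_camera("wrist"); s=get_state(); save(r,"wr27",(120,120,520,420),2); mv(s,[.5954,-.2044,.149],155.5); print(s["contact_force"])
E
```

```text
time: 39.05
eef_pos: [0.5949, -0.2049, 0.1476]
tcp_rot: [0.211, 0.977, 0.0, -0.001]
contact_force: [0.3, 0.7, 0.2]
opening: 0.566
time: 39.25
eef_pos: [0.5959, -0.2058, 0.15]
tcp_rot: [0.212, 0.977, -0.0, 0.001]
contact_force: [-0.7, 0.5, -0.0]
opening: 0.562
eef [ 0.5961 -0.206   0.1505] yaw 155.5 tilt [ 0.14 -0.07] shift cm [0.13 0.11 0.15] wz 0.0
[-0.13880367 -0.08759854  0.95459846]
```

View pics/wr27.png

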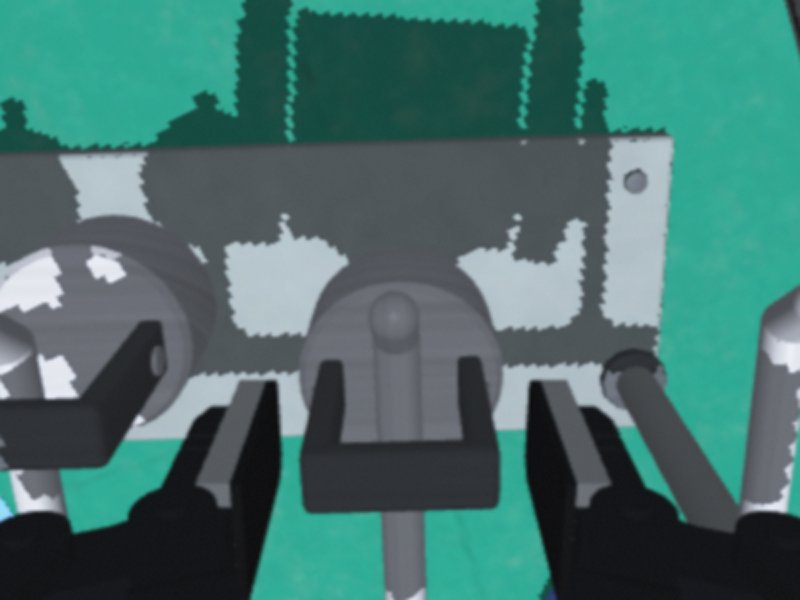

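```bash
python3 -m crank '[[1,0,0,0,0,0,0],[1,0,0,0,0,0,0],[1,0,0,0,0,0,0],[1,0,0,0,0,0,0],[1,0,0,0,0,0,0]]' 70; python3 -m crank '[[1,0,0,-0.8,0,0,0],[1,0,0,-0.8,0,0,0],[1,0,0,0,0,0,0],[1,0,0,0,0,0,0]]'; python3 -m crank '[[1,1.5,0,0,0,0,0],[1,2,0,0,0,0,0],[1,2.5,0,0,0,0,0],[1,2,0,0,0,0,0],[1,0,0,0,0,0,0]]'; python3 -m crank '[[1,0,0,-2.2,0,0,0],[1,0,0,0,0,0,0]]';python3 - <<'E'
from plant import *
from h import *
r=read_camera("wrist"); s=get_state(); save(r,"wr28"); mv(s,[.6565,-.0005,.19],155.5); print(s["contact_force"])
E
```

```text
time: 39.8
eef_pos: [0.5963, -0.2059, 0.1507]
tcp_rot: [0.212, 0.977, -0.0, 0.002]
contact_force: [1.1, 1.0, 5.6]
opening: 0.384
time: 40.2
eef_pos: [0.5949, -0.2056, 0.1645]
tcp_rot: [0.212, 0.977, 0.0, -0.0]
contact_force: [-0.6, 0.0, -3.1]
opening: 0.381
time: 40.7
eef_pos: [0.5199, -0.1711, 0.1634]
tcp_rot: [0.212, 0.977, 0.001, -0.002]
contact_force: [-0.5, -0.4, -3.0]
opening: 0.383
time: 40.9
eef_pos: [0.5245, -0.1737, 0.1897]
tcp_rot: [0.212, 0.977, -0.001, 0.003]
contact_force: [-0.1, -1.2, -1.8]
opening: 0.38
eef [ 0.524  -0.1734  0.1884] yaw 155.5 tilt [ 0.24 -0.13] shift cm [-4.9  21.23 -0.14] wz 0.0
[ 0.13806267  0.02865092 -2.26790854]
```

View pics/wr28.png

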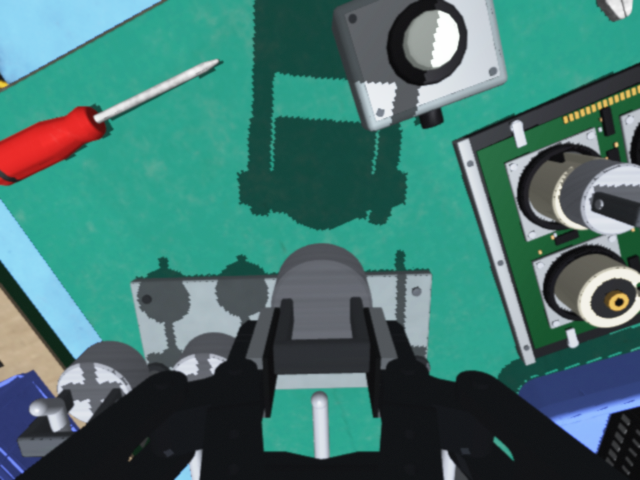

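```bash
python3 -m crank '[[1,0,4.9,0,0,0,0],[1,0,4.9,0,0,0,0],[1,0,4.9,0,0,0,0],[1,-2.5,3.25,0,0,0,0],[1,-2.4,3.25,0,0,0,0]]'; python3 -m crank '[[1,0,0,2.5,0,0,0],[1,0,0,2.2,0,0,0],[1,0,0,0,0,0,0],[1,0,0,0,0,0,0],[1,0,0,0,0,0,0]]';python3 - <<'E'
from plant import *
from h import *
r=read_camera("wrist"); s=get_state(); save(r,"wr29"); mv(s,[.6565,-.0005,.1065],155.5); print(s["contact_force"])
E
```

```text
time: 41.45
eef_pos: [0.6557, 0.0021, 0.1853]
tcp_rot: [0.211, 0.977, -0.0, -0.001]
contact_force: [0.4, -0.9, -2.1]
opening: 0.382
time: 41.95
eef_pos: [0.6557, -0.0002, 0.141]
tcp_rot: [0.212, 0.977, 0.0, 0.001]
contact_force: [-0.8, -0.2, -2.0]
opening: 0.381
eef [ 6.558e-01 -2.000e-04  1.416e-01] yaw 155.5 tilt [ 0.18 -0.03] shift cm [-0.06  0.    3.51] wz 0.0
[-0.54895099  0.23244761 -3.09018792]
```

View pics/wr29.png

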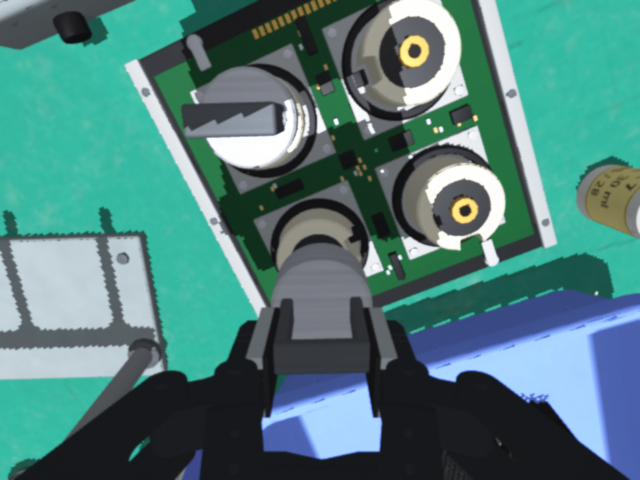

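```bash
python3 -m crank '[[1,-0.05,0,1.5,0,0,0],[1,0,0,1,0,0,0],[1,0,0,0.5,0,0,0],[1,0,0,0,0,0,0]]'; python3 -m crank '[[1,0,0,0.3,0,0,0],[1,0,0,0.2,0,0,0],[1,0,0,0,0,0,0]]'; python3 -m crank '[[-0.13,0,0,0,0,0,0],[-0.13,0,0,0,0,0,0],[-0.13,0,0,0,0,0,0]]'
```

```text
time: 42.4
eef_pos: [0.6543, 0.0001, 0.1081]
tcp_rot: [0.212, 0.977, -0.0, -0.001]
contact_force: [0.7, 0.1, -3.4]
opening: 0.383
time: 42.7
eef_pos: [0.6562, -0.0002, 0.107]
tcp_rot: [0.212, 0.977, -0.0, 0.001]
contact_force: [-2.6, 1.1, 4.6]
opening: 0.382
time: 43.0
eef_pos: [0.6554, -0.0, 0.1049]
tcp_rot: [0.212, 0.977, 0.0, 0.0]
contact_force: [0.5, 0.3, 0.1]
opening: 0.567
```

```bash
python3 -m crank '[[-0.13,0,0,-1,0,0,0],[-0.13,0,0,-3,0,0,0],[-0.13,0,0,-4,0,0,0],[-0.13,0,0,-4,0,0,0],[-0.13,0,0,-2.5,0,0,0]]'; python3 -m crank '[[-0.13,-0.35,-4.6,0,0,0,0],[-0.13,-0.35,-4.6,0,0,0,0],[-0.13,-0.35,-4.6,0,0,0,0],[-0.13,-0.35,-4.6,0,0,0,0],[-0.13,-0.35,-4.6,0,0,0,0]]'; python3 -m crank '[[-0.13,-0.35,-4.6,0,0,0,0],[-0.13,0,0,0,0,0,0],[-0.13,0,0,0,0,0,0],[-0.13,0,0,0,0,0,0]]'
python3 - <<'E'
from plant import *
from h import *
r=read_camera("wrist"); s=get_state(); save(r,"wr30",(180,170,420,370),3); mv(s,[.5597,-.2608,.149],155.5)
r=read_camera("side"); save(r,"side4",(200,180,400,320),3.5)
E
```

```text
time: 43.5
eef_pos: [0.6565, -0.0001, 0.2549]
tcp_rot: [0.212, 0.977, 0.0, 0.003]
contact_force: [0.6, 0.5, 0.7]
opening: 0.56
time: 44.0
eef_pos: [0.5752, -0.2182, 0.2508]
tcp_rot: [0.212, 0.977, -0.0, 0.001]
contact_force: [0.7, -0.2, -0.2]
opening: 0.565
time: 44.4
eef_pos: [0.5604, -0.2591, 0.2502]
tcp_rot: [0.212, 0.977, 0.0, 0.0]
contact_force: [-0.2, -0.2, -1.0]
opening: 0.564
eef [ 0.5605 -0.2588  0.2501] yaw 155.6 tilt [0.02 0.01] shift cm [-1.000e-02 -2.200e-01  1.011e+01] wz 0.1
```

View pics/wr30.png

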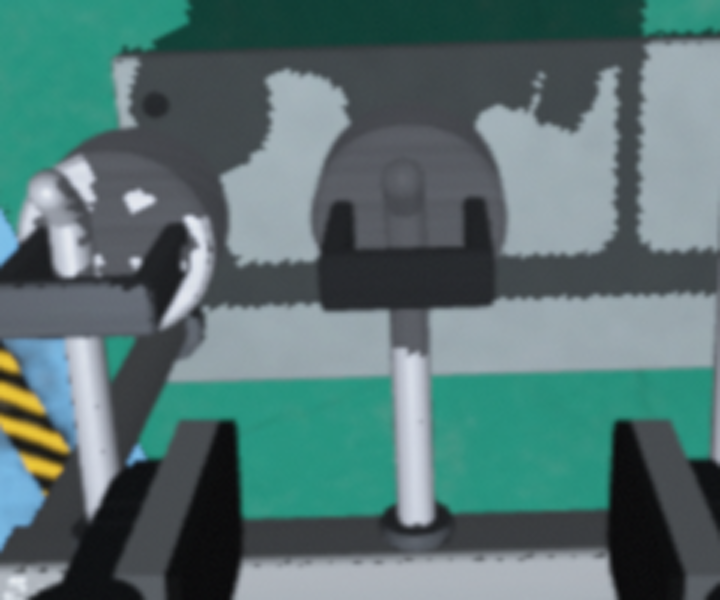

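View pics/side4.png

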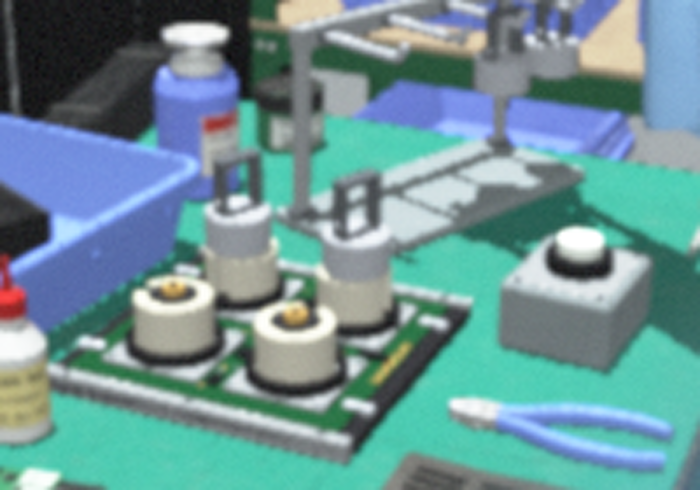

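Run:
```python
from plant import *
from h import *
r=read_camera("wrist"); s=get_state(); b=at_z(r,(315.7,262.7),.159); print(b); mv(s,[*b[:2],.149],155.5)
```

```text
[ 0.56030592 -0.26054645  0.159     ]
eef [ 0.5606 -0.2585  0.2499] yaw 155.7 tilt [0.01 0.01] shift cm [-0.06 -0.2  10.09] wz 0.2
```

```bash
python3 -m crank '[[-0.13,-0.05,-0.2,3,0,0,0],[-0.13,0,0,3,0,0,0],[-0.13,0,0,2,0,0,0],[-0.13,0,0,1.2,0,0,0],[-0.13,0,0,0.9,0,0,0]]'; python3 -m crank '[[-0.13,0,0,0,0,0,0],[-0.13,0,0,0,0,0,0]]'
python3 - <<'E'
from plant import *
from h import *
r=read_camera("wrist"); s=get_state(); save(r,"wr31",(120,120,520,420),2); mv(s,[.5603,-.2605,.149],155.5); print(s["contact_force"])
E
```

```text
time: 45.05
eef_pos: [0.5599, -0.2611, 0.148]
tcp_rot: [0.211, 0.977, 0.0, -0.0]
contact_force: [0.2, -0.2, -0.7]
opening: 0.565
time: 45.25
eef_pos: [0.5604, -0.2621, 0.1499]
tcp_rot: [0.212, 0.977, -0.0, 0.001]
contact_force: [0.1, -0.6, -0.2]
opening: 0.565
eef [ 0.5605 -0.2623  0.1503] yaw 155.6 tilt [ 0.12 -0.08] shift cm [0.09 0.16 0.13] wz 0.1
[0.6657002  0.86974703 0.01518095]
```

View pics/wr31.png

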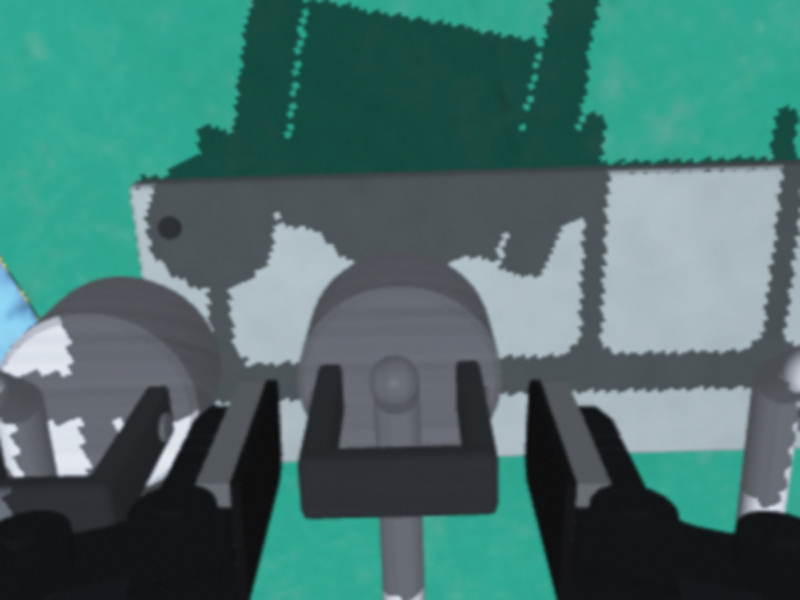

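```bash
python3 -m crank '[[1,0,0,0,0,0,0],[1,0,0,0,0,0,0],[1,0,0,0,0,0,0],[1,0,0,0,0,0,0],[1,0,0,0,0,0,0]]' 70; python3 -m crank '[[1,0,0,-0.8,0,0,0],[1,0,0,-0.8,0,0,0],[1,0,0,0,0,0,0],[1,0,0,0,0,0,0]]'; python3 -m crank '[[1,1.5,0,0,0,0,0],[1,2,0,0,0,0,0],[1,2.5,0,0,0,0,0],[1,1.5,0,0,0,0,0],[1,0,0,0,0,0,0]]'; python3 -m crank '[[1,0,0,-2.5,0,0,0],[1,0,0,0,0,0,0]]';python3 - <<'E'
from plant import *
from h import *
r=read_camera("wrist"); s=get_state(); save(r,"wr32"); mv(s,[.6575,.083,.19],155.5); print(s["contact_force"])
E
```

```text
time: 45.8
eef_pos: [0.5606, -0.2624, 0.1506]
tcp_rot: [0.212, 0.977, -0.0, 0.001]
contact_force: [1.0, 2.0, 5.3]
opening: 0.38
time: 46.2
eef_pos: [0.5594, -0.2619, 0.1644]
tcp_rot: [0.212, 0.977, 0.0, -0.0]
contact_force: [-0.5, -0.2, -3.5]
opening: 0.382
time: 46.7
eef_pos: [0.4895, -0.2297, 0.1636]
tcp_rot: [0.212, 0.977, 0.001, -0.001]
contact_force: [-1.3, 0.9, -2.6]
opening: 0.379
time: 46.9
eef_pos: [0.4936, -0.2324, 0.193]
tcp_rot: [0.212, 0.977, -0.001, 0.003]
contact_force: [0.4, -0.1, -0.9]
opening: 0.376
eef [ 0.493  -0.232   0.1916] yaw 155.5 tilt [ 0.24 -0.17] shift cm [-1.92 35.49  0.13] wz 0.0
[ 0.47987155 -0.12118828 -3.03583433]
```

View pics/wr32.png

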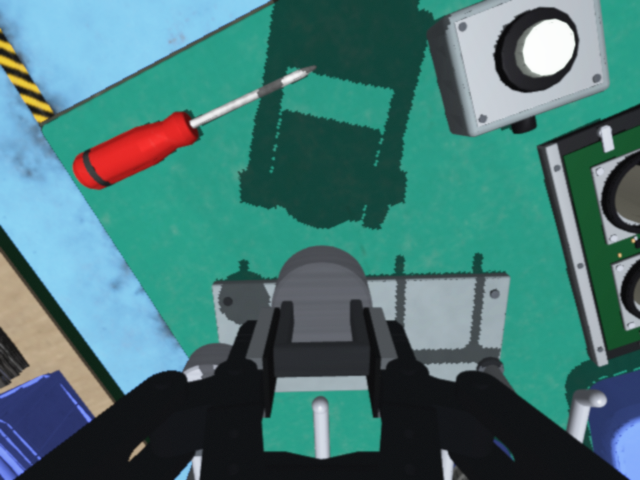

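```bash
python3 -m crank '[[1,0,4.85,0,0,0,0],[1,0,4.85,0,0,0,0],[1,0,4.85,0,0,0,0],[1,0,4.85,0,0,0,0],[1,0,4.85,0,0,0,0]]'; python3 -m crank '[[1,0,4.85,0,0,0,0],[1,0,4.85,0,0,0,0],[1,-1.9,1.5,0,0,0,0],[1,0,0,2.5,0,0,0],[1,0,0,2.4,0,0,0]]';python3 -m crank '[[1,0,0,0,0,0,0],[1,0,0,0,0,0,0],[1,0,0,0,0,0,0]]'
python3 - <<'E'
from plant import *
from h import *
r=read_camera("wrist"); s=get_state(); save(r,"wr33"); mv(s,[.6575,.083,.1065],155.5); print(s["contact_force"])
E
```

```text
time: 47.45
eef_pos: [0.5924, -0.0083, 0.1884]
tcp_rot: [0.212, 0.977, -0.0, -0.0]
contact_force: [0.1, -0.7, -2.9]
opening: 0.38
time: 47.95
eef_pos: [0.6567, 0.0848, 0.1394]
tcp_rot: [0.211, 0.977, 0.0, 0.001]
contact_force: [-0.4, 0.1, -3.9]
opening: 0.385
time: 48.25
eef_pos: [0.6565, 0.0837, 0.142]
tcp_rot: [0.212, 0.977, 0.0, 0.001]
contact_force: [-0.6, 0.6, -2.5]
opening: 0.38
eef [0.6567 0.0837 0.1426] yaw 155.5 tilt [ 0.18 -0.  ] shift cm [-0.1  -0.03  3.61] wz 0.0
[ 0.74834127  0.63555424 -2.2392566 ]
```

View pics/wr33.png

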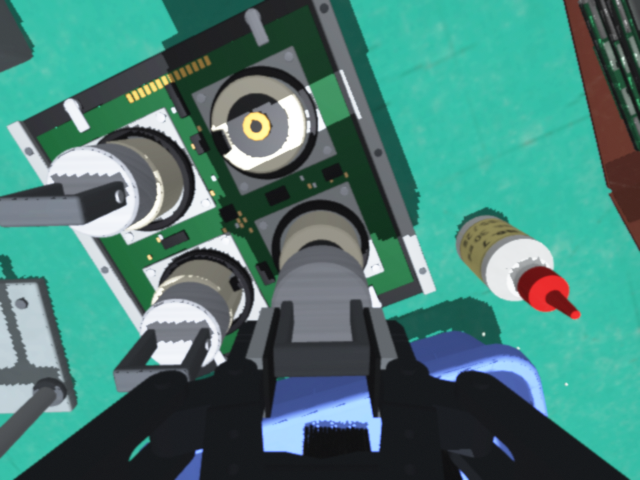

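```bash
python3 -m crank '[[1,-0.1,-0.03,1.5,0,0,0],[1,0,0,1,0,0,0],[1,0,0,0.6,0,0,0],[1,0,0,0,0,0,0]]'; python3 -m crank '[[1,0,0,0.3,0,0,0],[1,0,0,0.2,0,0,0],[1,0,0,0,0,0,0]]'; python3 -m crank '[[-0.13,0,0,0,0,0,0],[-0.13,0,0,0,0,0,0],[-0.13,0,0,0,0,0,0]]'
```

```text
time: 48.7
eef_pos: [0.6552, 0.0832, 0.1079]
tcp_rot: [0.212, 0.977, -0.0, -0.002]
contact_force: [-0.1, -0.1, -3.3]
opening: 0.385
time: 49.0
eef_pos: [0.6571, 0.0831, 0.1069]
tcp_rot: [0.212, 0.977, -0.0, 0.001]
contact_force: [-2.8, 0.0, 3.6]
opening: 0.384
time: 49.3
eef_pos: [0.6565, 0.0832, 0.1049]
tcp_rot: [0.212, 0.977, 0.0, 0.0]
contact_force: [-0.6, -0.1, -0.1]
opening: 0.567
```

```bash
python3 -m crank '[[-0.13,0,0,-1,0,0,0],[-0.13,0,0,-3,0,0,0],[-0.13,0,0,-4,0,0,0],[-0.13,0,0,-4,0,0,0],[-0.13,0,0,-2.5,0,0,0]]'; python3 -m crank '[[-0.13,-0.63,-4.66,0,0,0,0],[-0.13,-0.63,-4.66,0,0,0,0],[-0.13,-0.63,-4.66,0,0,0,0],[-0.13,-0.63,-4.66,0,0,0,0],[-0.13,-0.63,-4.66,0,0,0,0]]'; python3 -m crank '[[-0.13,-0.63,-4.66,0,0,0,0],[-0.13,-0.63,-4.66,0,0,0,0],[-0.13,-0.63,-4.66,0,0,0,0],[-0.13,-0.63,-4.66,0,0,0,0],[-0.13,0,0,0,0,0,0]]'; python3 -m crank '[[-0.13,0,0,0,0,0,0],[-0.13,0,0,0,0,0,0]]'
python3 - <<'E'
from plant import *
from h import *
r=read_camera("wrist"); s=get_state(); save(r,"wr34",(180,170,420,370),3); mv(s,[.5325,-.3209,.149],155.5)
r=read_camera("side"); save(r,"side5",(200,180,400,320),3.5)
E
```

```text
time: 49.8
eef_pos: [0.6576, 0.0832, 0.2549]
tcp_rot: [0.212, 0.977, 0.001, 0.003]
contact_force: [0.3, 0.4, 1.0]
opening: 0.562
time: 50.3
eef_pos: [0.5879, -0.1435, 0.2509]
tcp_rot: [0.212, 0.977, -0.0, 0.001]
contact_force: [0.7, -1.2, 0.3]
opening: 0.566
time: 50.8
eef_pos: [0.5324, -0.3273, 0.2507]
tcp_rot: [0.215, 0.977, -0.001, 0.001]
contact_force: [0.2, 0.7, -0.1]
opening: 0.565
time: 51.0
eef_pos: [0.5345, -0.3211, 0.2501]
tcp_rot: [0.212, 0.977, 0.0, 0.0]
contact_force: [-0.0, 0.7, 0.8]
opening: 0.567
eef [ 0.5347 -0.3208  0.2501] yaw 155.6 tilt [0.02 0.01] shift cm [ 0.2  -0.11 10.11] wz 0.1
```

View pics/wr34.png

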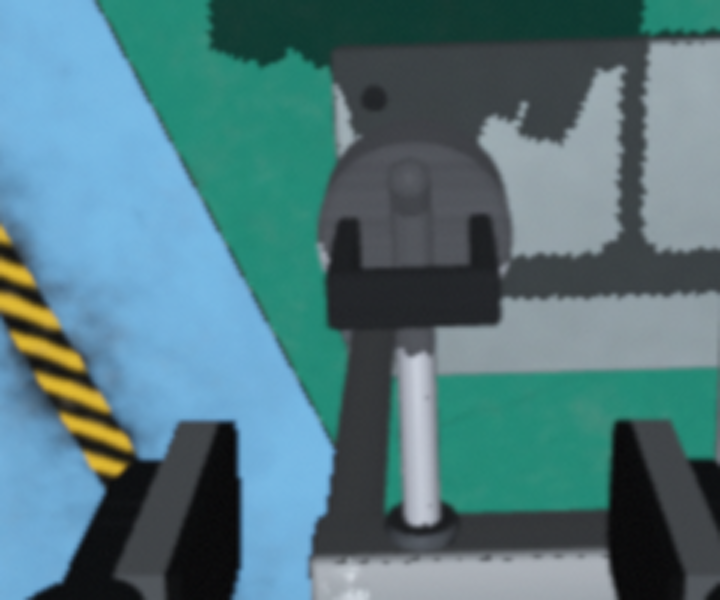

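View pics/side5.png

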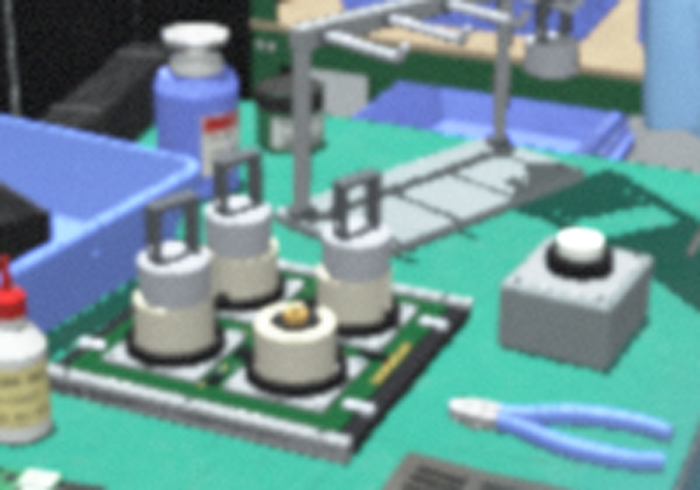

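Run:
```python
from plant import *
from h import *
r=read_camera("wrist"); s=get_state(); b=at_z(r,(318.2,269),.159); print(b); mv(s,[*b[:2],.149],155.5)
```

```text
[ 0.53863201 -0.32286272  0.159     ]
eef [ 0.5348 -0.3206  0.25  ] yaw 155.7 tilt [0.01 0.01] shift cm [-0.44 -0.05 10.1 ] wz 0.2
```

```bash
python3 -m crank '[[-0.13,-0.4,-0.05,3,0,0,0],[-0.13,0,0,3,0,0,0],[-0.13,0,0,2,0,0,0],[-0.13,0,0,1.2,0,0,0],[-0.13,0,0,0.9,0,0,0]]'; python3 -m crank '[[-0.13,0,0,0,0,0,0],[-0.13,0,0,0,0,0,0]]'
python3 - <<'E'
from plant import *
from h import *
r=read_camera("wrist"); s=get_state(); save(r,"wr35",(120,120,520,420),2); mv(s,[.5386,-.3229,.149],155.5); print(s["contact_force"])
E
```

```text
time: 51.65
eef_pos: [0.5379, -0.3232, 0.148]
tcp_rot: [0.211, 0.977, 0.0, -0.0]
contact_force: [0.2, 0.9, -0.1]
opening: 0.563
time: 51.85
eef_pos: [0.5383, -0.3244, 0.1499]
tcp_rot: [0.212, 0.977, -0.0, 0.001]
contact_force: [-0.1, -0.2, -0.3]
opening: 0.564
eef [ 0.5384 -0.3246  0.1503] yaw 155.5 tilt [ 0.11 -0.09] shift cm [0.05 0.16 0.13] wz 0.0
[-0.01344046 -0.09788481 -0.01450335]
```

View pics/wr35.png

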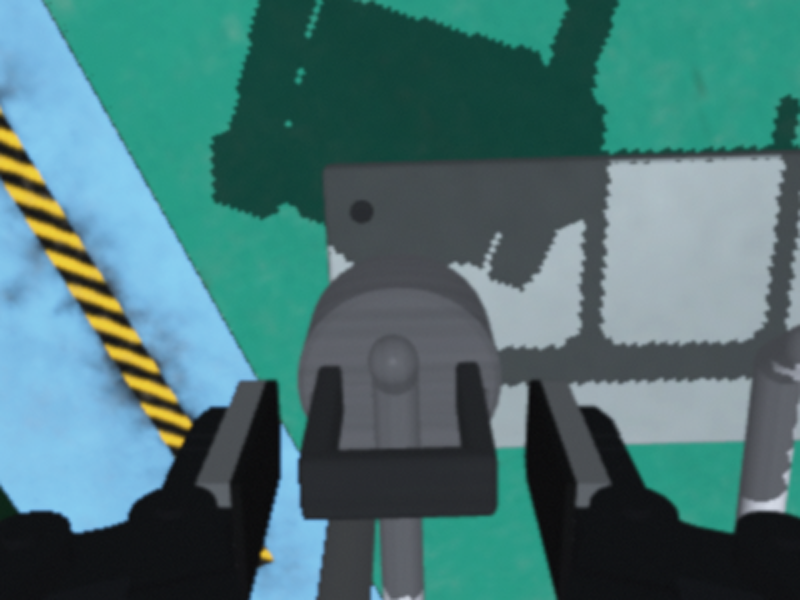

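```bash
python3 -m crank '[[1,0,0,0,0,0,0],[1,0,0,0,0,0,0],[1,0,0,0,0,0,0],[1,0,0,0,0,0,0],[1,0,0,0,0,0,0]]' 70; python3 -m crank '[[1,0,0,-0.8,0,0,0],[1,0,0,-0.8,0,0,0],[1,0,0,0,0,0,0],[1,0,0,0,0,0,0]]'; python3 -m crank '[[1,1.5,0,0,0,0,0],[1,2,0,0,0,0,0],[1,2.5,0,0,0,0,0],[1,1.8,0,0,0,0,0],[1,0,0,0,0,0,0]]'; python3 -m crank '[[1,0,0,-3.5,0,0,0],[1,0,0,0,0,0,0]]';python3 - <<'E'
from plant import *
from h import *
r=read_camera("wrist"); s=get_state(); save(r,"wr36"); mv(s,[.574,.0855,.19],155.5); print(s["contact_force"])
E
```

```text
time: 52.4
eef_pos: [0.5385, -0.3246, 0.1506]
tcp_rot: [0.212, 0.977, -0.0, 0.001]
contact_force: [0.2, 0.8, 6.2]
opening: 0.381
time: 52.8
eef_pos: [0.5374, -0.3241, 0.1646]
tcp_rot: [0.212, 0.977, 0.0, -0.0]
contact_force: [-0.0, 0.9, -2.8]
opening: 0.384
time: 53.3
eef_pos: [0.4647, -0.2904, 0.1636]
tcp_rot: [0.212, 0.977, 0.001, -0.002]
contact_force: [-0.3, -0.3, -2.1]
opening: 0.385
time: 53.5
eef_pos: [0.4692, -0.294, 0.2044]
tcp_rot: [0.212, 0.977, -0.002, 0.004]
contact_force: [0.7, -0.8, -1.1]
opening: 0.382
eef [ 0.4685 -0.2934  0.2025] yaw 155.5 tilt [ 0.29 -0.27] shift cm [ 6.1  38.86  1.12] wz 0.0
[ 1.12279873  0.39507304 -2.59567803]
```

View pics/wr36.png

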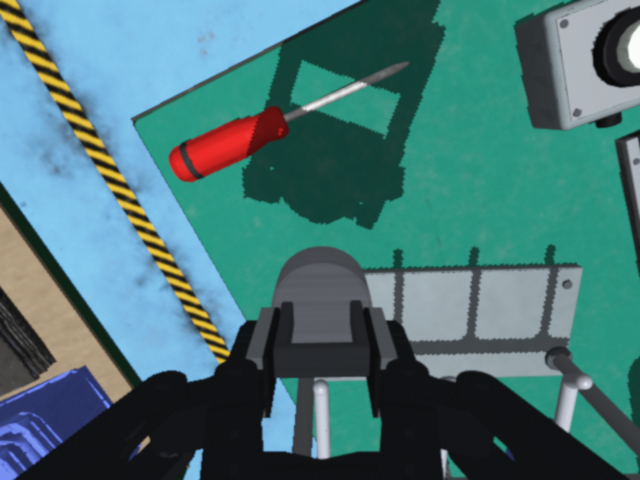

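8 rows of (0.76, 4.86).

```bash
python3 -m crank '[[1,0.76,4.86,0,0,0,0],[1,0.76,4.86,0,0,0,0],[1,0.76,4.86,0,0,0,0],[1,0.76,4.86,0,0,0,0],[1,0.76,4.86,0,0,0,0]]'; python3 -m crank '[[1,0.76,4.86,0,0,0,0],[1,0.76,4.86,0,0,0,0],[1,0.76,4.86,0,0,0,0],[1,0,0,3,0,0,0],[1,0,0,2.8,0,0,0]]';python3 -m crank '[[1,0,0,0,0,0,0],[1,0,0,0,0,0,0],[1,0,0,0,0,0,0]]'
python3 - <<'E'
from plant import *
from h import *
r=read_camera("wrist"); s=get_state(); save(r,"wr37"); mv(s,[.574,.0855,.1065],155.5); print(s["contact_force"])
E
```

```text
time: 54.05
eef_pos: [0.5328, -0.0529, 0.1982]
tcp_rot: [0.212, 0.977, 0.0, -0.001]
contact_force: [0.6, -0.3, -2.3]
opening: 0.384
time: 54.55
eef_pos: [0.5729, 0.0894, 0.1403]
tcp_rot: [0.21, 0.978, 0.0, 0.001]
contact_force: [-0.8, -0.8, -2.9]
opening: 0.379
time: 54.85
eef_pos: [0.5735, 0.0869, 0.1431]
tcp_rot: [0.212, 0.977, 0.0, 0.001]
contact_force: [0.7, -0.0, -1.0]
opening: 0.379
eef [0.5737 0.0868 0.1436] yaw 155.5 tilt [ 0.19 -0.  ] shift cm [-0.07 -0.11  3.71] wz -0.0
[ 0.46716496 -0.14123949 -1.723166  ]
```

View pics/wr37.png

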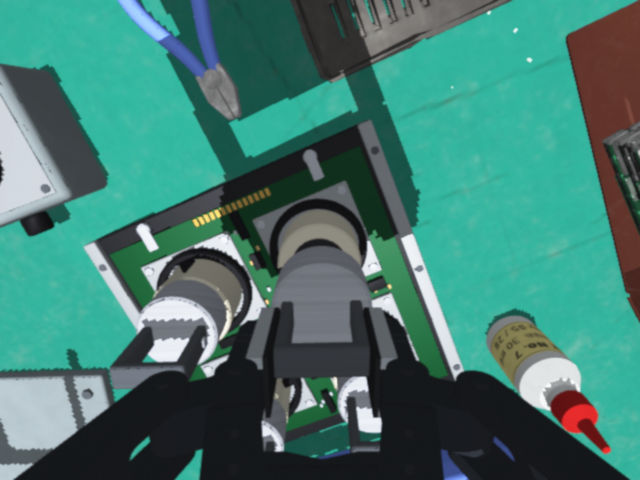

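```bash
python3 -m crank '[[1,-0.08,-0.1,1.5,0,0,0],[1,0,0,1,0,0,0],[1,0,0,0.7,0,0,0],[1,0,0,0,0,0,0]]'; python3 -m crank '[[1,0,0,0.3,0,0,0],[1,0,0,0.2,0,0,0],[1,0,0,0,0,0,0]]'; python3 -m crank '[[-0.13,0,0,0,0,0,0],[-0.13,0,0,0,0,0,0],[-0.13,0,0,0,0,0,0]]'
```

```text
time: 55.3
eef_pos: [0.5713, 0.0859, 0.1077]
tcp_rot: [0.212, 0.977, -0.0, -0.002]
contact_force: [-0.3, -0.2, -3.1]
opening: 0.383
time: 55.6
eef_pos: [0.5735, 0.0859, 0.1069]
tcp_rot: [0.212, 0.977, -0.0, 0.001]
contact_force: [-3.4, -1.2, 4.0]
opening: 0.385
time: 55.9
eef_pos: [0.5729, 0.086, 0.105]
tcp_rot: [0.212, 0.977, 0.0, 0.0]
contact_force: [-0.0, 1.0, 1.0]
opening: 0.565
```

```bash
python3 -m crank '[[-0.13,0,0,-1,0,0,0],[-0.13,0,0,-3,0,0,0],[-0.13,0,0,-4,0,0,0],[-0.13,0,0,-4,0,0,0],[1,0,0,-2.5,0,0,0]]'; python3 -m crank '[[1,1.4,-4.75,0,0,0,0],[1,1.4,-4.75,0,0,0,0],[1,1.4,-4.75,0,0,0,0],[1,1.4,-4.75,0,0,0,0],[1,0,-0.8,2,0,0,0]]'; python3 -m crank '[[1,0,0,0,0,0,0],[1,0,0,0,0,0,0],[1,0,0,0,0,0,0]]' 20
python3 - <<'E'
from plant import *
from h import *
r=read_camera("wrist"); s=get_state(); save(r,"wr38"); mv(s,[.438,-.071,.1],155.5)
for k in place_of("ready_top","wrist"): print(round(k["p"],2),np.round(k["location"],1),np.round(at_z(r,k["location"],.068)*1000,1))
r=read_camera("side"); save(r,"side6",(200,180,400,320),3.5)
r=read_camera("scene"); save(r,"scene6",(240,180,440,320),3.5)
E
```

```text
time: 56.4
eef_pos: [0.5739, 0.0861, 0.2545]
tcp_rot: [0.212, 0.977, 0.001, 0.003]
contact_force: [-0.5, -0.4, 0.6]
opening: 0.409
time: 56.9
eef_pos: [0.4391, -0.0741, 0.2333]
tcp_rot: [0.214, 0.977, -0.001, 0.004]
contact_force: [0.6, 0.6, 0.7]
opening: -0.0
time: 57.2
eef_pos: [0.4405, -0.0705, 0.2309]
tcp_rot: [0.211, 0.977, 0.0, 0.001]
contact_force: [1.2, -0.2, -0.1]
opening: 0.001
eef [ 0.4406 -0.0705  0.2308] yaw 155.6 tilt [ 0.07 -0.02] shift cm [ 0.23 -0.16 13.08] wz 0.1
0.78 [326.1 229.6] [443.6 -66.5  68. ]
```

View pics/wr38.png

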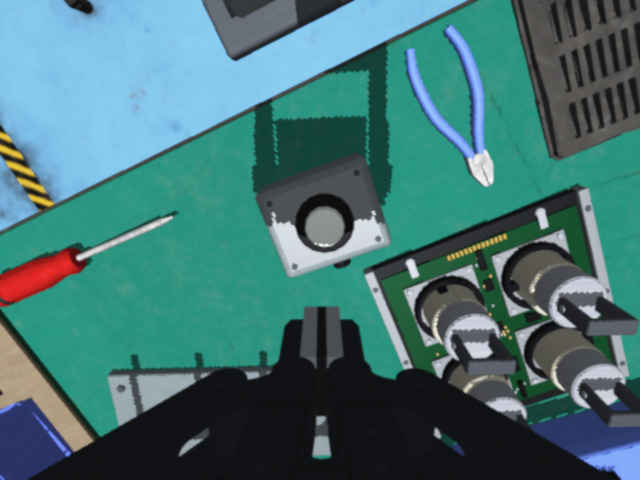

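View pics/side6.png

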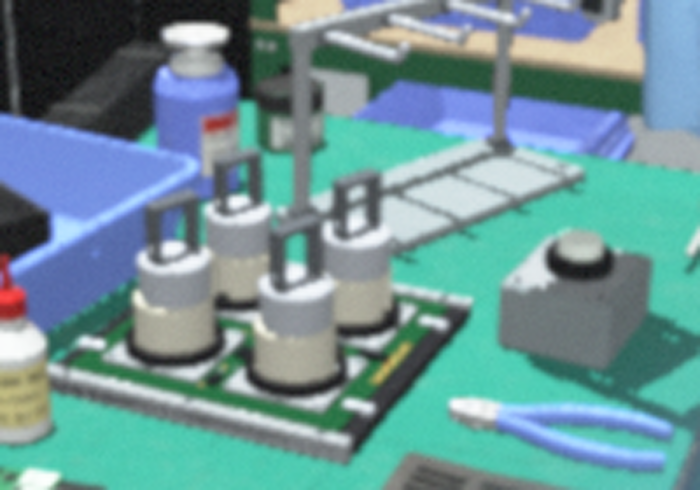

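View pics/scene6.png

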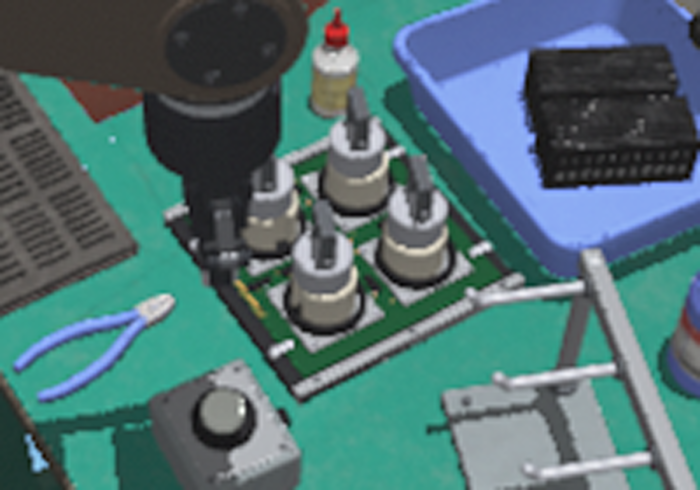

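```bash
python3 -m crank '[[1,-0.1,0.43,5,0,0,0],[1,0,0,4,0,0,0],[1,0,0,3.5,0,0,0],[1,0,0,1.2,0,0,0],[1,0,0,0,0,0,0]]'; python3 -m crank '[[1,0,0,0,0,0,0],[1,0,0,0,0,0,0]]'
python3 - <<'E'
from plant import *
from h import *
r=read_camera("wrist"); s=get_state(); save(r,"wr39",(170,130,490,430),2); mv(s,[.4433,-.067,.085],155.5);print(s["contact_force"])
E
```

```text
time: 57.9
eef_pos: [0.4414, -0.0668, 0.0915]
tcp_rot: [0.212, 0.977, 0.0, -0.002]
contact_force: [0.4, -1.1, 0.5]
opening: -0.001
time: 58.1
eef_pos: [0.4441, -0.0681, 0.0953]
tcp_rot: [0.212, 0.977, -0.0, 0.002]
contact_force: [-0.3, -0.2, -0.5]
opening: 0.001
eef [ 0.444  -0.0681  0.0952] yaw 155.5 tilt [ 0.23 -0.09] shift cm [0.11 0.07 1.02] wz 0.0
[ 0.12537547 -0.05703622 -0.26694106]
```

View pics/wr39.png

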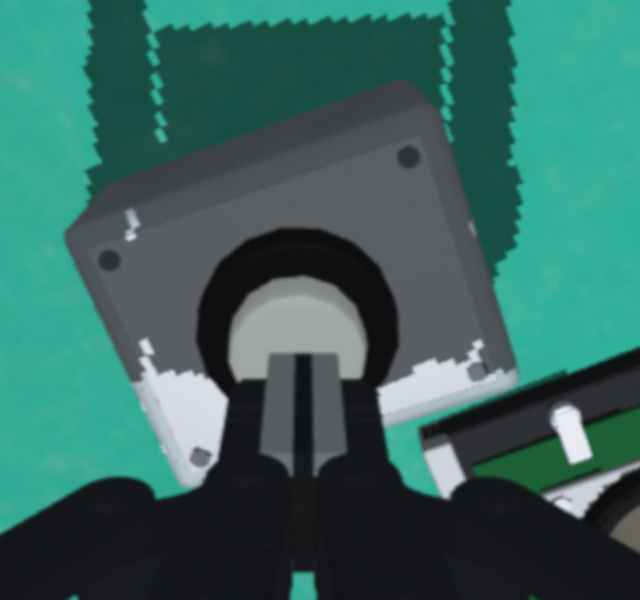

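```bash
python3 -m crank '[[1,0.1,0,0.8,0,0,0],[1,0,0,0.4,0,0,0],[1,0,0,0.3,0,0,0],[1,0,0,0,0,0,0]]'; python3 -m crank '[[1,0,0,0.3,0,0,0],[1,0,0,0.2,0,0,0],[1,0,0,0,0,0,0]]'
```

```text
time: 58.55
eef_pos: [0.4424, -0.0675, 0.0795]
tcp_rot: [0.212, 0.977, -0.0, 0.0]
contact_force: [-1.2, 1.2, 9.3]
opening: -0.004
time: 58.85
eef_pos: [0.4428, -0.0676, 0.0789]
tcp_rot: [0.211, 0.977, -0.0, -0.002]
contact_force: [-16.0, 4.3, 40.1]
opening: 0.002
```

```bash
python3 -m crank '[[1,0,0,-1.5,0,0,0],[1,0,0,-4,0,0,0],[1,0,0,-5,0,0,0],[1,0,0,-5,0,0,0],[1,0,0,-2,0,0,0]]'; python3 -m crank '[[1,0,0,0,0,0,0],[1,0,0,0,0,0,0],[1,0,0,0,0,0,0]]'
python3 - <<'E'
from plant import *
from h import *
r=read_camera("wrist"); s=get_state(); save(r,"wr40"); print(s["eef_pos"],s["contact_force"])
r=read_camera("side"); save(r,"side7",(200,180,400,320),3.5)
E
```

```text
time: 59.35
eef_pos: [0.4431, -0.0677, 0.2534]
tcp_rot: [0.212, 0.977, -0.001, 0.004]
contact_force: [1.1, -0.7, 0.0]
opening: -0.002
time: 59.65
eef_pos: [0.4402, -0.0666, 0.2454]
tcp_rot: [0.212, 0.977, 0.0, -0.002]
contact_force: [-0.0, -0.7, 0.0]
opening: 0.003
[ 0.4402409  -0.06667983  0.24537544] [ 0.35384252  0.51393685 -0.16924336]
```

View pics/wr40.png

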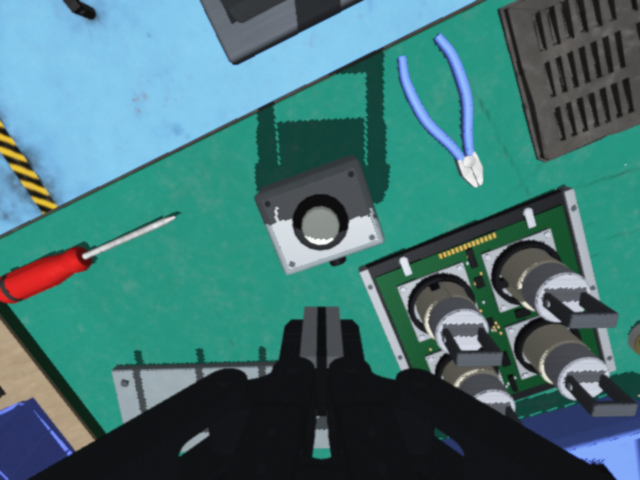

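View pics/side7.png

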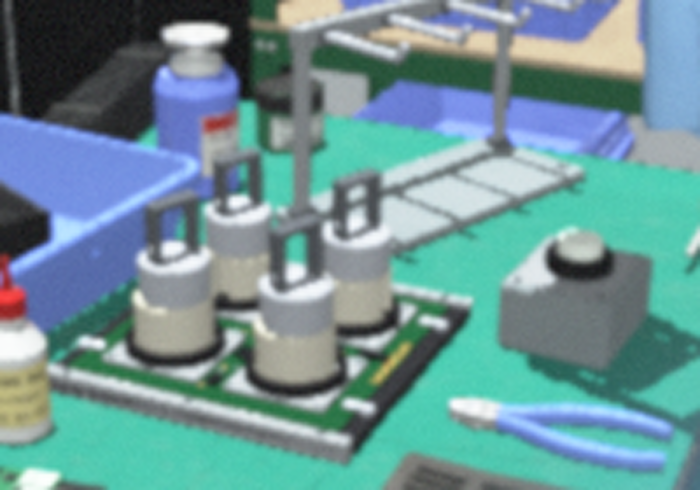

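All four transformers are level with a weight standing on each. The button is released and the bystanders haven't moved. Handing in.

```bash
python3 -c "
from plant import *
print(sign_off())"
```

```text
the job is handed in; nothing more can be done
None
```

The solder carrier is loaded and I handed the job in at about 60 s of the 210 s allowed. No verdict came back.

- **Transformers:** all four (none were absent) went from the tray into their own keyed collars, each turned so its notch dropped over the key. Each stopped within 0.5 mm of the height expected for the collar floor. None stopped on a key, 8 mm too high.
- **Weights:** all four hooks are empty, and each transformer has a weight standing on it over the boss. Each weight stopped about where a flat fit on the case top would put it.
- **Ready button:** I pressed it until it stopped, about 6 mm down, then let go.
- **Last checks:** the wrist and side pictures show the four stacks upright, and the cutters, screwdriver and flux bottle where they were. The arm was clear, with about 0 N on the tool.

**What disagreed or could count against it:**
- The wrist camera's scale was about 1% off: collars measured 83 mm apart instead of 84. I corrected for it.
- One notch was about 3° off in the hand, and I turned it back before lowering.
- At the bottom of the button press the force sensor read 40 N upward plus about 16 N sideways. Only the shut fingertips touched the button. The 40 N limit is for the arm and gripper body, and the total was far below the 120 N wrist limit.
- I saw no sign of a transformer being knocked aside.

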